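Wind up the spring balancer and lock it

TASK

The spring drum of the tool balancer has run down. First stand the tall spray can, which is in the way right in front of the drum, upright in the shallow steel tray; then wind the wing key clockwise, turn after turn, until it comes up against its stop, and only when it is fully wound push the lock lever all the way over, from the balancer's front to its back. Keep the spray can upright and leave the other things on the bench alone.

Things in the scene. Friction and masses are not known exactly. Their poses are not given: they have to be found in the camera images.
- balancer: Tool balancer fixed to the bench: base plate 150x150x10 mm, on it an aluminium spring drum (130 mm diameter, 50 thick, centre at (0, 0, 88) mm) whose face looks forward and up: its axis leans 30 degrees from vertical towards -x. At y = -100 mm a grey block, 85 mm high, carries the lock lever. Origin: centre of the plate's underside; x to its back, z up; front (-x) faces the robot's right.
- key_grip (a point): Grip point of the wing key, on the drum's axis, at (-42, 0, 160) mm in the balancer's frame. The wing is flat steel, 90 mm long (x), 10 thick (y), 34 high (z; from 20 mm below this point to 14 above), on a stem; 25 mm free under it to the boss of the drum. Axes turn with the key: x along the wing, y across it, z out of the drum along the turning axis, 30 degrees from vertical.
- winding_key (a joint): Angle of the wing key in rad; grows as it is wound clockwise seen from in front of the drum (a negative turn about key_grip's z). 0 is run down, 5.0 the hard stop, fully wound; starts part-way. Spring and drag resist with 0.15 to 0.25 N m; it stays where it is let go.
- lock_lever_tip (a point): Centre of the 26 mm ball on the tip of the lock lever, a steel stick 80 mm long from its pivot at (20, -100, 82) mm in the balancer's frame; it swings in the balancer's x-z plane.
- lock_lever (a joint): Angle of the lock lever in rad: 0 leaning towards the balancer's front (-x), 1.0 fully over to the back (+x), locked. Starts near 0; stays where it is left.
- lube_can: Spray can with green cap, upright cylinder 59 mm diameter, 225 mm tall, 0.35 kg, standing just in front of the drum. Origin: centre of its underside, z up.
- tray: Shallow square steel tray 130x130 mm, rim 14 mm high, walls and floor 3 mm, fixed on the bench to the left or right. Origin: centre of its underside.
- mug: Bystander: white mug, 83 mm wide, 86 mm tall, handle to 110 mm. Origin: centre of its underside.
- wood_offcut: Bystander: block of wood 45x60x45 mm. Origin: underside.
- sanding_block: Bystander: sanding block 61x110x28 mm. Origin: underside.
- g_clamp: Bystander: G-clamp lying flat, 116x144x20 mm. Origin: underside.
- bar_offcut: Bystander: steel bar 20x88x20 mm. Origin: underside.
- cup_brush: Bystander: cup brush 67 mm diameter, 54 mm tall. Origin: underside.
There are look-alikes about, which are no part of the job. Of the things like the lube_can, leave any that is blue or red; of the rest the larger one is meant.

How it is judged (in metres and radians):
On the way, in this order (a step that is already met when the one before it is completed fails the run):
1. the spray can stands upright in the tray, let go (horizontal distance between lube_can and tray below 0.046 m and height (world z) of lube_can below 0.01 m and angle between lube_can's own z axis and vertical below 0.1 rad and linear speed of lube_can below 0.02 m/s and contact force between lube_can and the arm below 0.05 N and contact force between lube_can and the fingers below 0.05 N), for 0.2 s.
2. the key is wound up to its stop, the lever still unlocked (value of joint winding_key above 4.85 rad and value of joint lock_lever below 0.35 rad), for 0.2 s.
3. the lock lever is pushed all the way over (value of joint lock_lever above 0.85 rad), for 0.2 s.
At the end, for the whole second after the job is handed in: The spray can stands upright (within 0.1 rad) on the tray's floor, its centre within 46 mm of the tray's centre, at rest and let go; the key is at its stop (over 4.85 of 5.0 rad) and at rest; the lock lever is over (over 0.85 of 1.0 rad) (all of step 1 and value of joint winding_key above 4.85 rad and value of joint lock_lever above 0.85 rad and velocity of joint winding_key between -0.05 and 0.05 rad/s); the robot touches nothing.
It fails at once if the lock lever is moved before the key is fully wound (value of joint lock_lever above 0.35 rad and value of joint winding_key below 4.75 rad).
It fails at once if the spray can is tipped over (angle between lube_can's own z axis and vertical above 0.6 rad).
It fails at once if a bystander is moved by more than 30 mm (distance of any of mug, wood_offcut, sanding_block, g_clamp, bar_offcut, cup_brush from where it was at the start of the episode above 0.03 m).
It also fails if it takes over 72 s, if anything falls off the work surface, if the arm or the gripper's body presses on something with over 40 N, if the wrist force passes 120 N, or if a joint passes its speed limit or range.

ROBOT

A 6-joint arm with a two-finger parallel gripper is mounted at the origin on a cart in front of the work surface, level with it; the furniture and walls round the work are solid. World frame = base frame: x ahead of the robot, y to its left, z up, the work surface at z = 0. Lengths are in m, angles in degrees, forces in N, time in s.
With the tool pointing down it reaches from about 0.375 to 0.9 m from the base axis. Payload 3.1 kg.
Tool frame: the origin (TCP) lies on the centre line of the jaws, within the pads' length; the fingertips stand 22 mm ahead of it and the grasp point (between the pads) lies 3 mm ahead of it; y points along the fingers, z is the direction in which the jaws open and shut, and the axes are right-handed (so a half turn about y gives the same grasp; the last joint's range is limited). The gripper opens to 87 mm and grips with 3 to 60 N. Pads are 19 mm wide; open, the fingers measure 117 mm over their backs; the gripper's body (75 mm by 190 mm) begins 51 mm behind the grasp point.
Start: joints at [-87.29, 30.224, 82.088, -0, 67.689, -10.227], TCP at [0.14, -0.609, 0.245] pointing down, gripper open.
Joint ranges: [-176.69, 176.69], [-43.24, 126.21], [12.49, 139.97], [-82, 262], [0, 151.66], [-163.58, 163.58]. Speed limits (degrees/s): [159.86, 159.86, 180, 180, 180, 180].

INTERFACE

Orientations are given as a 3x3 rotation matrix whose columns are the frame's x, y, z axes.
In Python, from rig import bot gives the robot as it stands.
- The arm moves only by the tool jog_arm, never from a script. Its argument "motion" is one flat list of numbers, 6 for each row, row after row: the shift along the tool's x, y, z in mm, then the turn, a rotation vector about the tool's x, y, z in degrees. A call has 1 to 20 rows; each row is the pose to reach, as a shift and turn from the pose commanded when the call began, along the tool's axes at that moment; what a row does not reach only later rows make up. A row lasts 1/8 s, in which the tool goes at most 62.5 mm and 10.7 degrees, less where a joint would pass 70% of its speed; a pose out of reach is approached as far as the arm can. A call with a gripper value outside its range is refused whole. "gripper" is the opening, from 0 (shut) to 1 (fully open), set as the call begins (left out, the last holds). The fingers move at their own pace and stop on an object; the grip force is fixed at half the most. Time passes only in rows, so rows that repeat a pose let the fingers close. It gives the time, the measured TCP pose, the force and the opening at its end, in the units of the state.
- bot.read_state(): the state, without advancing time (a new reading comes with each control period).
- bot.capture(name): name is "side" or "top" or "wrist"; returns (picture, depth): 480x640x3 uint8, red, green, blue; 480x640 float32, m along the optical axis (not along the pixel's ray), 0 where there is no reading.
- bot.get_calibration(name): a dict with "mtx" (3x3 intrinsics, pixels), "pose" (4x4, takes a point from camera to world coordinates); the wrist camera has in their place "hand_eye" (4x4, takes a point from camera to tool coordinates, whose origin is the TCP and whose axes are the tool frame's). Camera axes: x right, y up, looking along -z (the intrinsics and any distortion apply to the point x, -y, -z); pixel columns grow to the right and rows downward; lengths in m; the calibration is good to about 2 mm. A picture is of the moment at which its call begins: read the wrist's pose just before it. get_calibration takes no time and is no camera call.
- bot.hand_in(): hands the job in, once; it reports no verdict.
The state is a dict: "time_s": time; "joint_positions": joint angles; "qvel": joint speeds; "tau": joint torques, N m; "position": TCP position; "tcp_rot": TCP orientation; "force": force on the tool from outside, world axes, zero at the start; "moment": the same for the moment, N m; "opening": opening from 0.0 (shut) to 1.0 (fully open).
Only numpy, scipy, OpenCV 4.12 (cv2) and the standard library are available. Lean on these libraries where they do the work, as an engineer would, in place of code of your own. Each camera call takes 0.05 s, during which the arm holds its last target.

## Working session

There is one attempt and no reset: what is moved stays moved. The work goes in short steps, Python scripts to look and compute and a tool call to move; the robot and the scene stay as the last step left them, time stands still between calls to the robot, and variables do not carry over. Pictures are saved under pics/ and viewed, and the job is handed in when it is done.

Besides the shell and the picture viewer there is one more tool, called after "Call:" by a JSON object that holds its "method" and its "body", one argument or row to a line. jog_arm: Moves the arm, as the interface text tells. Its arguments: {"type":"object","properties":{"motion":{"type":"array","items":{"type":"number"}},"gripper":{"type":"number"}},"required":["motion"]}

```bash
ls; mkdir -p pics; python3 - <<'E'
from rig import bot
import cv2,numpy as np
np.set_printoptions(precision=4,suppress=True)
s=bot.read_state();print(s)
for n in ("side","top","wrist"):
    c=bot.get_calibration(n);print(n,c)
    p,d=bot.capture(n);cv2.imwrite(f"pics/{n}0.png",p[:,:,::-1]);np.save(f"pics/{n}0_d.npy",d)
print(bot.read_state()["time_s"])
E
```

```text
pics
{'time_s': 0.0, 'joint_positions': array([-87.2885,  30.2794,  82.1557,  -0.0001,  67.6899, -10.2276]), 'qvel': array([-0.133 ,  0.0529, -0.0279, -0.0521,  0.0401,  0.0076]), 'tau': array([ -0.0026, -44.005 , -17.6591,   0.063 ,   0.0583,  -0.0002]), 'position': array([ 0.1399, -0.6084,  0.2436]), 'tcp_rot': array([[-0.9746, -0.0001,  0.2239],
       [-0.2239,  0.0022, -0.9746],
       [-0.0004, -1.    , -0.0021]]), 'force': array([ 0.784 , -0.8036, -0.238 ]), 'moment': array([0.0603, 0.0349, 0.0255]), 'opening': 0.9995803583962187}
side {'mtx': array([[507.902 ,   0.    , 317.6553],
       [  0.    , 507.902 , 240.1101],
       [  0.    ,   0.    ,   1.    ]]), 'pose': array([[-0.9992, -0.0044,  0.0394,  0.5727],
       [ 0.0339, -0.611 ,  0.7909,  0.9809],
       [ 0.0206,  0.7916,  0.6106,  0.9049],
       [ 0.    ,  0.    ,  0.    ,  1.    ]])}
top {'mtx': array([[594.9319,   0.    , 311.731 ],
       [  0.    , 594.9319, 241.9984],
       [  0.    ,   0.    ,   1.    ]]), 'pose': array([[ 0.0873,  0.9731, -0.2133,  0.2641],
       [-0.9962,  0.084 , -0.0244, -0.045 ],
       [-0.0058,  0.2146,  0.9767,  1.4486],
       [ 0.    ,  0.    ,  0.    ,  1.    ]])}
wrist {'mtx': array([[400.6211,   0.    , 317.6555],
       [  0.    , 400.6211, 240.7668],
       [  0.    ,   0.    ,   1.    ]]), 'hand_eye': array([[-0.0006, -0.9556, -0.2948, -0.0811],
       [ 0.0008,  0.2948, -0.9556, -0.1403],
       [ 1.    , -0.0008,  0.0006, -0.001 ],
       [ 0.    ,  0.    ,  0.    ,  1.    ]])}
0.15
```

View pics/side0.png

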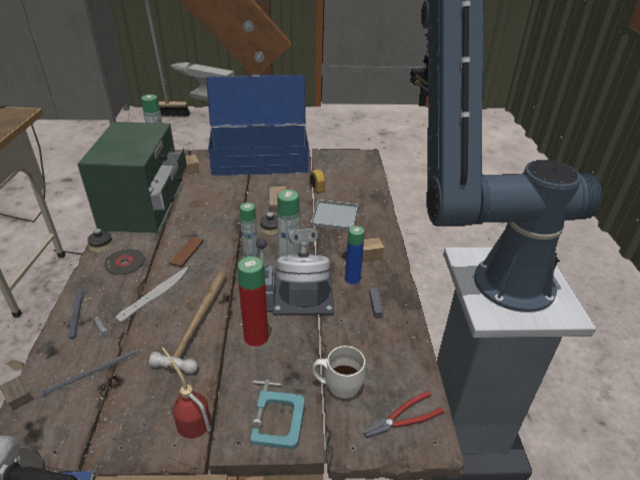

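View pics/top0.png

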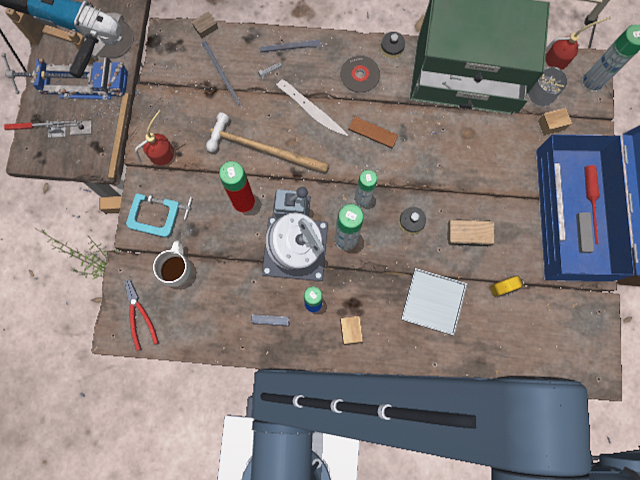

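View pics/wrist0.png

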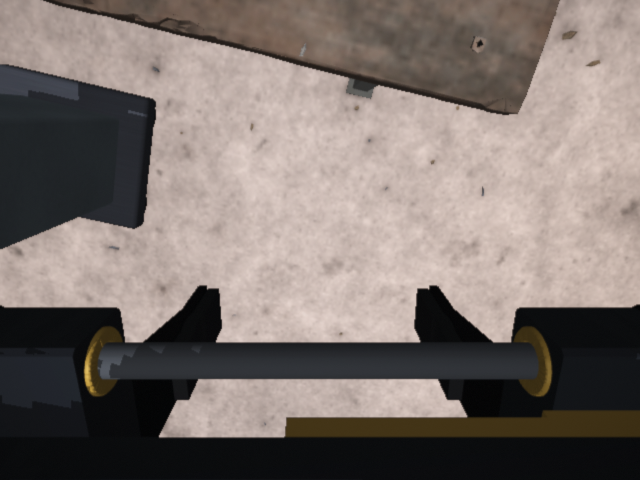

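Side view: tall silver green-cap can at (289,225) in front of the drum. Top view: balancer (295,240), key (310,237), lever ball (301,190), tray (434,301). Candidates for the can in the top view are red (235,185), silver large (349,220), silver small (368,180), blue (313,298) and one on the far cabinet side (625,40). The description picks (349,220). Next come a close crop and measurements.

```bash
cat > h.py <<'E'
from rig import bot
import cv2,numpy as np
np.set_printoptions(precision=4,suppress=True)
def cal(n):
    c=bot.get_calibration(n)
    if n=="wrist":
        s=bot.read_state();T=np.eye(4);T[:3,:3]=s["tcp_rot"];T[:3,3]=s["position"]
        return c["mtx"],T@c["hand_eye"]
    return c["mtx"],c["pose"]
def ray(K,P,u,v):
    d=np.array([(u-K[0,2])/K[0,0],-(v-K[1,2])/K[1,1],-1.]);return P[:3,3],P[:3,:3]@d
def onz(K,P,u,v,z):
    o,d=ray(K,P,u,v);return o+d*(z-o[2])/d[2]
def cloud(K,P,d):
    v,u=np.mgrid[:480,:640];X=np.stack([(u-K[0,2])/K[0,0]*d,-(v-K[1,2])/K[1,1]*d,-d],-1)
    W=X@P[:3,:3].T+P[:3,3];W[d==0]=np.nan;return W
def proj(K,P,X):
    x=(np.asarray(X)-P[:3,3])@P[:3,:3];return np.array([K[0,2]+K[0,0]*x[0]/-x[2],K[1,2]-K[1,1]*x[1]/-x[2]])
E
python3 - <<'E'
from h import *
im=cv2.imread("pics/top0.png");d=np.load("pics/top0_d.npy");K,P=cal("top");W=cloud(K,P,d)
for n,(u,v) in dict(can=(349,211),small=(368,176),blue=(313,293),red=(232,170),tray=(434,301),key=(310,237),ball=(301,190),far=(630,35),mug=(172,268),wood=(351,330),bar=(270,320)).items(): print(n,W[v,u])
hsv=cv2.cvtColor(im,cv2.COLOR_BGR2HSV)
g=cv2.inRange(hsv,(60,100,60),(85,255,255))
n,l,st,ce=cv2.connectedComponentsWithStats(g)
for i in range(1,n):
    if st[i,4]>60:
        m=l==i; z=W[m][:,2]; zt=np.nanpercentile(z,90); mm=m&(W[...,2]>zt-.006)
        print(st[i],ce[i],"top z",zt,"mid", np.nanmedian(W[mm],0), "ext",np.nanmax(W[mm],0)-np.nanmin(W[mm],0))
cv2.imwrite("pics/cropA.png",cv2.resize(im[150:350,230:490],None,fx=3,fy=3,interpolation=cv2.INTER_CUBIC)[:600,:800])
s=cv2.imread("pics/side0.png");cv2.imwrite("pics/cropB.png",cv2.resize(s[180:330,210:400],None,fx=4,fy=4,interpolation=cv2.INTER_CUBIC)[:600,:800])
# tray
m=cv2.inRange(im[240:350,380:490],(170,150,140),(255,255,255));
E
```

```text
can [ 0.6045 -0.0876  0.2282]
small [ 0.7086 -0.1267  0.1622]
blue [ 0.4321 -0.0256  0.163 ]
red [0.6754 0.1714 0.2251]
tray [ 0.4593 -0.3185  0.0008]
key [ 0.5554 -0.0082  0.1645]
ball [0.6602 0.0213 0.1702]
far [ 1.0734 -0.6931  0.2248]
mug [0.4798 0.3206 0.0348]
wood [ 0.3685 -0.1199  0.0458]
bar [0.3772 0.0733 0.0206]
[614  26  26  32 361] [626.4432  44.8504] top z 0.21972763078208657 mid [ 1.0626 -0.6923  0.2195] ext [0.0487 0.0361 0.0137]
[219 163  27  28 237] [234.6751 181.2194] top z 0.2237898397837752 mid [0.6638 0.1623 0.2228] ext [0.0459 0.0526 0.0103]
[358 174  19  17 120] [366.4667 184.8583] top z 0.16430131023386543 mid [ 0.692  -0.1232  0.163 ] ext [0.0258 0.0385 0.0101]
[338 205  25  29 203] [349.4926 225.3695] top z 0.2238025825158263 mid [ 0.5826 -0.099   0.2224] ext [0.05   0.0513 0.0091]
[304 288  18  18  67] [312.3731 299.2687] top z 0.1654844018501421 mid [ 0.4273 -0.0142  0.1626] ext [0.0321 0.0373 0.0092]
```

View pics/cropA.png

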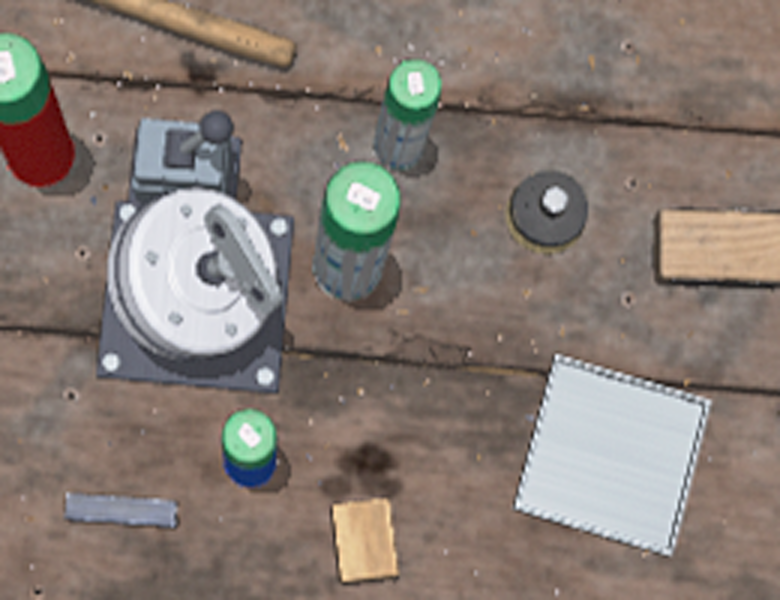

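View pics/cropB.png

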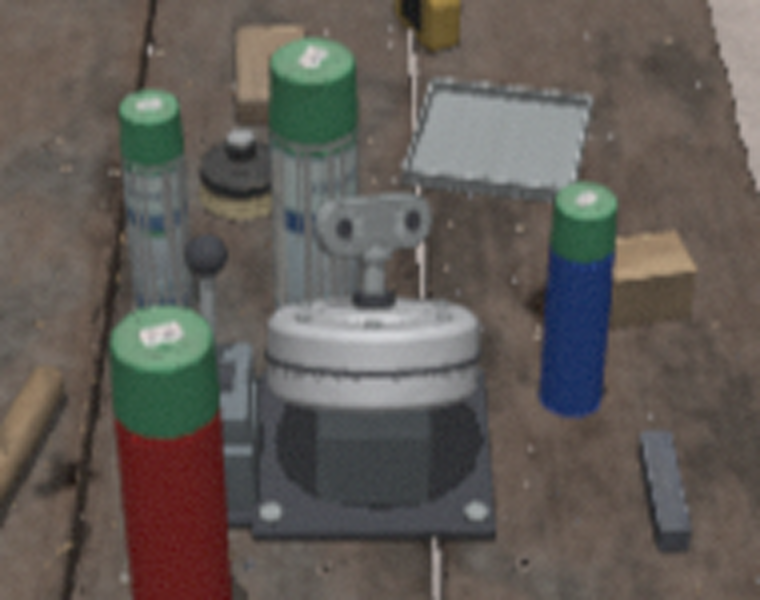

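Crop A confirms the choice: the large silver can with the green cap is at crop (362,200), beside the drum's front. It is larger than the other silver can, and neither blue nor red. Now the exact measurements.

```bash
python3 - <<'E'
from h import *
im=cv2.imread("pics/top0.png");K,P=cal("top");W=cloud(K,P,np.load("pics/top0_d.npy"))
f=lambda u,v:(230+(u+.5)/3-.5,150+(v+.5)/3-.5)
b=[onz(K,P,*f(*p),.013) for p in((127,213),(279,226),(264,376),(111,361))]
print("bolts",np.array(b),"mean",np.mean(b,0)); e=b[0]-b[1]; e2=b[3]-b[2]; print(np.linalg.norm(e),np.linalg.norm(b[1]-b[2]),[np.degrees(np.arctan2(x[1],x[0])) for x in (e,e2,b[0]-b[3],b[1]-b[2])])
t=[onz(K,P,*f(*p),.014) for p in((558,355),(710,402),(668,555),(515,507))]
print("tray",np.array(t),np.mean(t,0),np.linalg.norm(t[0]-t[1]),np.linalg.norm(t[1]-t[2]))
for k,(n) in enumerate(("top","side")):
    K,P=cal(n);W=cloud(K,P,np.load(f"pics/{n}0_d.npy"))
    def sel(c,r,z0,z1):
        m=(np.hypot(W[...,0]-c[0],W[...,1]-c[1])<r)&(W[...,2]>z0)&(W[...,2]<z1);return W[m]
    p=sel((.59,-.095),.06,.22,.232); print(n,"can top",len(p),cv2.minEnclosingCircle(p[:,:2].astype(np.float32)),np.median(p,0))
    q=sel((.59,-.095),.06,.08,.2); 
    print(" side pts",len(q)); 
    # circle fit to side pts (known r)
    from scipy.optimize import least_squares
    if len(q)>20:
        r=least_squares(lambda c:np.hypot(q[:,0]-c[0],q[:,1]-c[1])-.0295,(.59,-.095),loss="soft_l1",f_scale=.002);print(" fit",r.x,np.sqrt(2*r.cost/len(q)))
    q=sel((.66,.02),.04,.13,.19)
    r=least_squares(lambda c:np.linalg.norm(q-c,axis=1)-.013,(.66,.02,.155),loss="soft_l1",f_scale=.002);print(" ball",len(q),r.x)
E
```

```text
bolts [[ 0.6233  0.0941  0.013 ]
 [ 0.623  -0.0325  0.013 ]
 [ 0.4967 -0.0308  0.013 ]
 [ 0.4982  0.0945  0.013 ]] mean [0.5603 0.0313 0.013 ]
0.12667198295380536 0.12635699294722116 [np.float64(89.88676784468795), np.float64(89.28892416845522), np.float64(-0.16285484469764142), np.float64(-0.7605987887510878)]
tray [[ 0.5344 -0.2679  0.014 ]
 [ 0.5065 -0.3922  0.014 ]
 [ 0.3809 -0.3629  0.014 ]
 [ 0.4083 -0.2398  0.014 ]] [ 0.4575 -0.3157  0.014 ] 0.12745542241698482 0.1289705156135155
top can top 445 ((0.5974894165992737, -0.0916634127497673), 0.02712615393102169) [ 0.5967 -0.0911  0.2241]
 side pts 310
 fit [ 0.5993 -0.0914] 0.0006036094406295536
 ball 112 [0.6611 0.0207 0.156 ]
side can top 172 ((0.5978218913078308, -0.08699602633714676), 0.02646847814321518) [ 0.5984 -0.0862  0.2224]
 side pts 701
 fit [ 0.5973 -0.0914] 0.001567697377053007
 ball 117 [0.6602 0.0226 0.1521]
```

```bash
cat >> h.py <<'E'
from scipy.spatial.transform import Rotation as Ro
def down(h):
    h=np.radians(h);y=np.array([0,0,-1.]);z=np.array([np.cos(h),np.sin(h),0]);return np.stack([np.cross(y,z),y,z],1)
def rel(pos,R):
    s=bot.read_state();R0=s["tcp_rot"];U,_,V=np.linalg.svd(R0);R0=U@V
    print("shift mm",1000*R0.T@(np.array(pos)-s["position"]),"rot deg",np.degrees(Ro.from_matrix(R0.T@R).as_rotvec()))
A=np.array([0,-.5,.75**.5]);G=np.array([.560,-.011,.160])
def keyR(phi):
    # y into drum; jaw axis z at angle phi(deg) in face plane, from world x toward (A x X)
    e1=np.array([1.,0,0]);e2=np.cross(A,e1);p=np.radians(phi);z=np.cos(p)*e1+np.sin(p)*e2;y=-A;return np.stack([np.cross(y,z),y,z],1)
E
python3 - <<'E'
from h import *
rel((.598,-.0915,.275),down(35))
K,P=cal("top");W=cloud(K,P,np.load("pics/top0_d.npy"))
# key wing points: height along axis above grip-20..+14
Q=(W-G);h=Q@A;e2=np.cross(A,[1,0,0]);a=Q[...,0];b=Q@e2
m=(h>-.012)&(h<.03)&(np.hypot(a,b)<.055);m&=np.isfinite(h)
v,u=np.where(m);print(len(u),u.min(),u.max(),v.min(),v.max())
pts=np.stack([a[m],b[m]],1);c=pts.mean(0);w,V=np.linalg.eigh(np.cov(pts.T));print("mid",c,"sd",np.sqrt(w),"dir deg",np.degrees(np.arctan2(V[1,1],V[0,1])),h[m].max(),np.median(h[m]))
print(onz(K,P,*(230+550/3,150+205/3),.05))
E
```

```text
shift mm [-562.2361  -30.3926 -401.4458] rot deg [   0.048  -112.0619   -0.1031]
363 298 338 218 253
mid [-0.0006  0.0036] sd [0.0052 0.0251] dir deg -138.25156640008566 0.027583511149647657 0.007046500698484427
[ 0.6492 -0.2506  0.05  ]
```

Call:
{"method": "jog_arm", "body": {
  "motion": [-50,-30,-35,0,-10,0,-100,-32,-70,0,-20,0,-150,-32,-107,0,-30,0,-200,-32,-142,0,-40,0,-250,-32,-178,0,-50,0,-300,-32,-214,0,-60,0,-350,-32,-250,0,-70,0,-400,-32,-285,0,-80,0,-450,-32,-321,0,-90,0,-500,-32,-357,0,-100,0,-540,-32,-385,0,-108,0,-562,-32,-401,0,-112,0,-562,-32,-401,0,-112,0,-562,-32,-401,0,-112,0],
  "gripper": 1
}}

```text
time_s: 1.9
position: [0.5971, -0.0929, 0.2761]
tcp_rot: [[0.572, -0.001, 0.82], [-0.82, -0.0, 0.572], [-0.001, -1.0, -0.001]]
force: [0.7, -0.8, -0.4]
opening: 0.998
```

```bash
python3 - <<'E'
from h import *
s=bot.read_state();print(s["time_s"],s["joint_positions"],s["position"])
rel((.598,-.0915,.190),down(35))
p,d=bot.capture("wrist");cv2.imwrite("pics/w1.png",p[:,:,::-1]);np.save("pics/w1_d.npy",d)
K,P=cal("wrist");W=cloud(K,P,d)
q=W[(np.hypot(W[...,0]-.598,W[...,1]+.0915)<.05)&(W[...,2]>.215)&(W[...,2]<.235)]
print(len(q),cv2.minEnclosingCircle(q[:,:2].astype(np.float32)) if len(q) else 0)
E
```

```text
1.9 [-19.4085  26.7192  83.0398  -0.0404  70.3167 -54.285 ] [ 0.5971 -0.0929  0.2761]
shift mm [-0.5865 86.1483  1.6234] rot deg [ 0.075  -0.1098 -0.0394]
7815 ((0.5967501997947693, -0.0900319442152977), 0.02717580273747444)
```

View pics/w1.png

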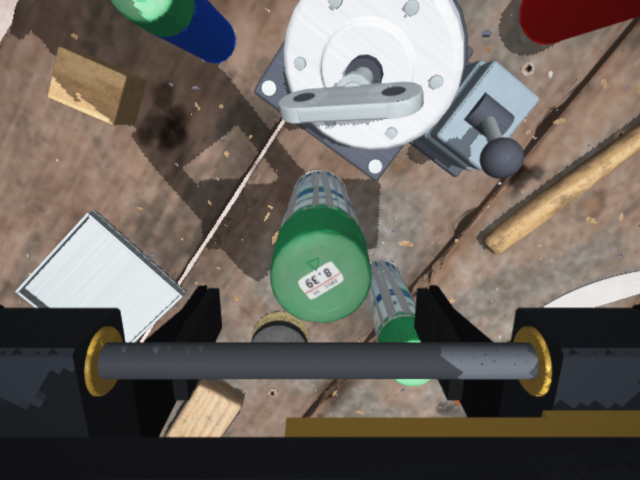

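The wrist view shows the green cap centred between the jaws at (320,275). The key is at (350,102) and the ball at (502,157), both clear of the fingers. Going down and gripping.

Call:
{"method": "jog_arm", "body": {
  "motion": [0,42,1,0,0,0,0,84,1,0,0,0,0,84,1,0,0,0]
}}

```text
time_s: 2.33
position: [0.5956, -0.0923, 0.1896]
tcp_rot: [[0.571, -0.008, 0.821], [-0.821, 0.003, 0.571], [-0.007, -1.0, -0.005]]
force: [-0.2, 0.1, 0.4]
opening: 0.998
```

Call:
{"method": "jog_arm", "body": {
  "motion": [0,0,0,0,0,0,0,0,0,0,0,0,0,0,0,0,0,0,0,0,0,0,0,0,0,0,0,0,0,0],
  "gripper": 0
}}

```text
time_s: 2.95
position: [0.5991, -0.0921, 0.1935]
tcp_rot: [[0.573, 0.001, 0.82], [-0.82, -0.001, 0.573], [0.001, -1.0, 0.0]]
force: [-1.0, -0.8, 5.2]
opening: 0.644
```

```bash
python3 - <<'E'
from h import *
s=bot.read_state();print(s["time_s"],s["opening"],s["position"],s["force"])
rel((.4575,-.3157,.257),down(35))
E
```

```text
2.95 0.6436132822336734 [ 0.5991 -0.0921  0.1935] [-1.0407 -0.751   5.178 ]
shift mm [ 102.2309  -63.4636 -244.097 ] rot deg [-0.0259 -0.0471  0.0779]
```

Call:
{"method": "jog_arm", "body": {
  "motion": [0,-30,0,0,0,0,0,-64,0,0,0,0,12,-64,-30,0,0,0,30,-64,-72,0,0,0,49,-64,-118,0,0,0,68,-64,-164,0,0,0,86,-64,-206,0,0,0,97,-64,-232,0,0,0,102,-64,-244,0,0,0,102,-64,-244,0,0,0,102,-64,-244,0,0,0]
}}

```text
time_s: 4.32
position: [0.4576, -0.3141, 0.2563]
tcp_rot: [[0.573, -0.0, 0.819], [-0.819, 0.001, 0.573], [-0.001, -1.0, 0.001]]
force: [-0.5, 0.4, -2.6]
opening: 0.643
```

```bash
python3 - <<'E'
from h import *
s=bot.read_state();print(s["time_s"],s["opening"],s["position"],s["force"])
p,d=bot.capture("side");cv2.imwrite("pics/s2.png",p[:,:,::-1]);K,P=cal("side");W=cloud(K,P,d)
q=W[(np.hypot(W[...,0]-.4575,W[...,1]+.3157)<.045)&(W[...,2]>.03)&(W[...,2]<.24)]
from scipy.optimize import least_squares
for lo,hi in((.06,.12),(.12,.18),(.18,.24)):
    k=q[(q[:,2]>lo)&(q[:,2]<hi)]
    if len(k)>10:
        r=least_squares(lambda c:np.hypot(k[:,0]-c[0],k[:,1]-c[1])-.0295,(.4575,-.3157),loss="soft_l1",f_scale=.002);print(lo,len(k),r.x)
print("zmin",np.sort(q[:,2])[:5])
rel((.4575,-.3157,.197),down(35))
E
```

```text
4.325 0.642758488146136 [ 0.4576 -0.3141  0.2563] [-0.5037  0.426  -2.6467]
0.06 321 [ 0.4556 -0.3126]
0.12 348 [ 0.4562 -0.3131]
0.18 382 [ 0.4566 -0.3133]
zmin [0.0574 0.0598 0.0599 0.0599 0.06  ]
shift mm [ 1.3215 59.3954 -1.1481] rot deg [-0.0265  0.0193 -0.0394]
```

View pics/s2.png

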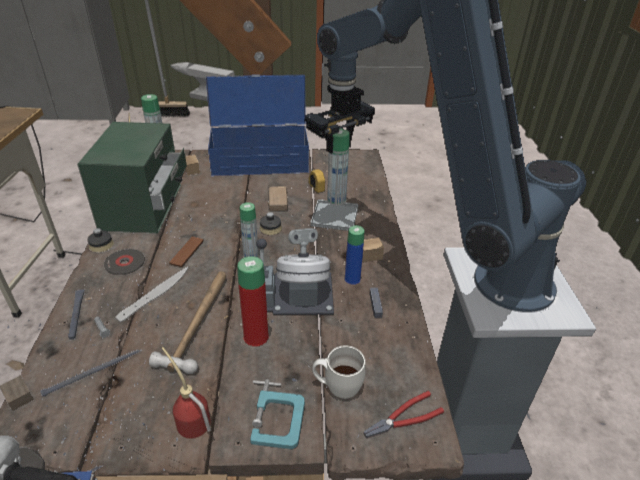

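The can hangs upright over the tray (side view, 338,175) with its axis within 3 mm of the tray centre. Lowering and letting go.

Call:
{"method": "jog_arm", "body": {
  "motion": [1,25,-1,0,0,0,1,45,-1,0,0,0,1,55,-1,0,0,0,1,59,-1,0,0,0,1,60,-1,0,0,0,1,60,-1,0,0,0]
}}

```text
time_s: 5.12
position: [0.4572, -0.3169, 0.1972]
tcp_rot: [[0.573, 0.001, 0.82], [-0.82, -0.001, 0.573], [0.001, -1.0, 0.0]]
force: [-0.2, -0.3, -2.2]
opening: 0.647
```

Call:
{"method": "jog_arm", "body": {
  "motion": [0,0,0,0,0,0,0,0,0,0,0,0,0,0,0,0,0,0,0,0,0,0,0,0],
  "gripper": 1
}}

```text
time_s: 5.62
position: [0.4569, -0.3167, 0.1968]
tcp_rot: [[0.573, 0.0, 0.82], [-0.82, -0.0, 0.573], [0.0, -1.0, 0.0]]
force: [0.2, 0.2, -0.3]
opening: 0.969
```

Call:
{"method": "jog_arm", "body": {
  "motion": [0,-30,0,0,0,0,0,-70,0,0,0,0,0,-110,0,0,0,0,0,-110,0,0,0,0]
}}

```text
time_s: 6.12
position: [0.4584, -0.3181, 0.3102]
tcp_rot: [[0.573, 0.006, 0.82], [-0.82, -0.006, 0.573], [0.008, -1.0, 0.001]]
force: [-1.5, -0.4, -0.3]
opening: 1.0
```

```bash
python3 - <<'E'
from h import *
from scipy.optimize import least_squares
s=bot.read_state();print(s["time_s"],s["joint_positions"],s["position"])
p,d=bot.capture("side");cv2.imwrite("pics/s3.png",p[:,:,::-1]);K,P=cal("side");W=cloud(K,P,d)
q=W[(np.hypot(W[...,0]-.4575,W[...,1]+.3157)<.045)&(W[...,2]>.02)&(W[...,2]<.24)]
for lo,hi in((.03,.10),(.10,.16),(.16,.225)):
    k=q[(q[:,2]>lo)&(q[:,2]<hi)]
    r=least_squares(lambda c:np.hypot(k[:,0]-c[0],k[:,1]-c[1])-.0295,(.4575,-.3157),loss="soft_l1",f_scale=.002);print(lo,len(k),r.x)
print("ztop",np.sort(q[:,2])[-5:])
p,d=bot.capture("top");cv2.imwrite("pics/t3.png",p[:,:,::-1]);
e2=np.cross(A,[1,0,0])
def key(n,p,d):
    K,P=cal(n);W=cloud(K,P,d);Q=(W-G);h=Q@A;a=Q[...,0];b=Q@e2
    for lo,hi in((-.01,.02),(.008,.02)):
        m=(h>lo)&(h<hi)&(np.hypot(a,b)<.055)
        pts=np.stack([a[m],b[m]],1)
        if len(pts)<10: continue
        c=pts.mean(0);w,V=np.linalg.eigh(np.cov(pts.T));r=cv2.minAreaRect((pts*1000).astype(np.float32))
        print(n,len(pts),"mid",c,"sd",np.sqrt(w),"dir",np.degrees(np.arctan2(V[1,1],V[0,1])),"hmax",np.percentile(h[m],95),r)
key("top",p,d)
cv2.imwrite("pics/t3c.png",cv2.resize(p[150:350,230:490,::-1],None,fx=3,fy=3,interpolation=cv2.INTER_CUBIC))
np.save("pics/t3_d.npy",d)
E
```

```text
6.125 [-46.2366  20.7002  87.473    0.0018  71.3477 -81.1814] [ 0.4584 -0.3181  0.3102]
0.03 370 [ 0.4556 -0.3154]
0.1 340 [ 0.4555 -0.316 ]
0.16 446 [ 0.4552 -0.3169]
ztop [0.2279 0.2279 0.2279 0.2284 0.2286]
top 338 mid [-0.0002  0.0042] sd [0.0032 0.0251] dir -138.39590112194986 hmax 0.016137427250635245 ((0.5709171295166016, 2.2784805297851562), (88.01936340332031, 16.67824935913086), 42.08757781982422)
top 170 mid [-0.0001  0.0026] sd [0.0034 0.0224] dir -138.3028441590779 hmax 0.016692102281693353 ((0.20183181762695312, 2.549417495727539), (81.03207397460938, 15.434566497802734), 39.72465133666992)
```

View pics/t3c.png

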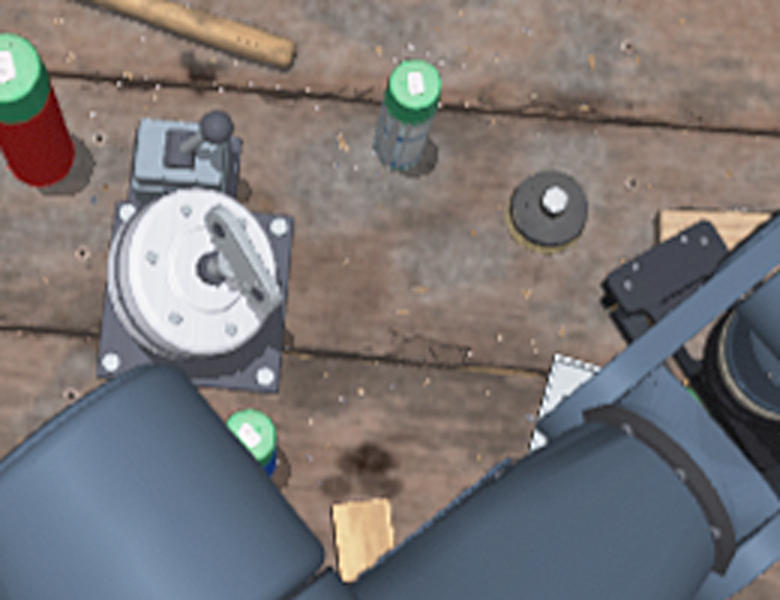

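View pics/s3.png

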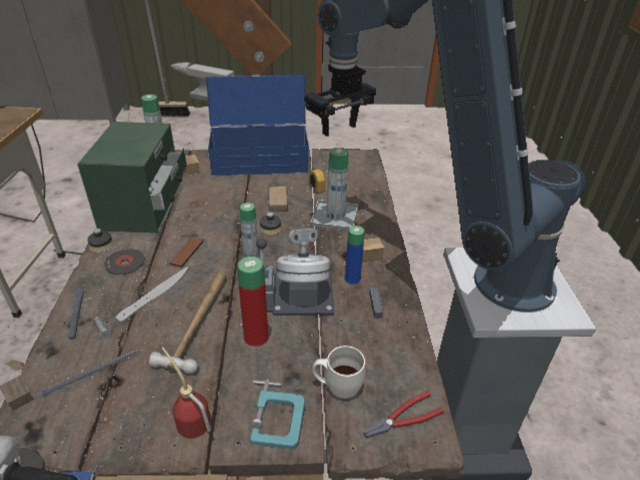

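The can stands upright in the tray (side view 338,185), its axis within 3 mm of the tray centre, and is let go. The wing key sits at about 42° in the drum-face plane. Next I'll estimate the wrist angles for the tilted key pose, to choose which of the two equivalent grasps leaves the most j6 travel.

```bash
cat >> h.py <<'E'
from scipy.optimize import least_squares
# orientation model: Rz(j1)Ry(j2+j3)Rz(j4)Ry(j5)Rz(s6*j6) C
def fo(j,C=np.eye(3)):
    return Ro.from_euler("ZYZYZ",[j[0],j[1]+j[2],j[3],j[4],j[5]],degrees=True).as_matrix()@C
E
python3 - <<'E'
from h import *
s=bot.read_state();j=s["joint_positions"]
C=fo(j).T@s["tcp_rot"];print(C)
j0=[-87.2885,30.2794,82.1557,-.0001,67.6899,-10.2276];R0=np.array([[-.9746,-.0001,.2239],[-.2239,.0022,-.9746],[-.0004,-1,-.0021]])
print(fo(j0).T@R0)
# link fit
D=[((.1399,-.6084,.2436),30.2794,82.1557),((.5971,-.0929,.2761),26.7192,83.0398),((.4584,-.3181,.3102),20.7002,87.473)]
rows=[];rhs=[]
for p,a,b in D:
    r=np.sqrt(p[0]**2+p[1]**2-.111**2);a,b=np.radians([a,a+b])
    rows+=[[1,0,np.sin(a),np.sin(b)],[0,1,np.cos(a),np.cos(b)]];rhs+=[r,p[2]]
print(np.linalg.lstsq(np.array(rows),np.array(rhs),rcond=None))
C=np.round(C)
for phi in (132,-48,42,-138):
  for j23 in (95,105,115,125):
    R=keyR(phi);M=Ro.from_euler("ZY",[-25,j23],degrees=True).as_matrix().T@R@C.T
    print(phi,j23,Ro.from_matrix(M).as_euler("ZYZ",degrees=True))
E
```

```text
Traceback (most recent call last):
  File "h.py", line 32, in fo
    return Ro.from_euler("ZYZYZ",[j[0],j[1]+j[2],j[3],j[4],j[5]],degrees=True).as_matrix()@C
           ~~~~~~~~~~~~~^^^^^^^^^^^^^^^^^^^^^^^^^^^^^^^^^^^^^^^^^^^^^^^^^^^^^^
  File "scipy/spatial/transform/_rotation.pyx", line 1413, in scipy.spatial.transform._rotation.Rotation.from_euler
ValueError: Expected axis specification to be a non-empty string of upto 3 characters, got ZYZYZ
```

```bash
sed -i 's/return Ro.from_euler("ZYZYZ".*/return (Ro.from_euler("ZYZ",[j[0],j[1]+j[2],j[3]],degrees=True)*Ro.from_euler("YZ",[j[4],j[5]],degrees=True)).as_matrix()@C/' h.py
python3 - <<'E'
from h import *
s=bot.read_state();j=s["joint_positions"]
C=fo(j).T@s["tcp_rot"];print(C)
j0=[-87.2885,30.2794,82.1557,-.0001,67.6899,-10.2276];R0=np.array([[-.9746,-.0001,.2239],[-.2239,.0022,-.9746],[-.0004,-1,-.0021]])
print(fo(j0).T@R0)
D=[((.1399,-.6084,.2436),30.2794,82.1557),((.5971,-.0929,.2761),26.7192,83.0398),((.4584,-.3181,.3102),20.7002,87.473)]
rows=[];rhs=[]
for p,a,b in D:
    r=np.sqrt(p[0]**2+p[1]**2-.111**2);a,b=np.radians([a,a+b])
    rows+=[[1,0,np.sin(a),np.sin(b)],[0,1,np.cos(a),np.cos(b)]];rhs+=[r,p[2]]
print(np.linalg.lstsq(np.array(rows),np.array(rhs),rcond=None))
C=np.round(C)
for phi in (132,-48):
  for j23 in (95,105,115,125):
    R=keyR(phi);M=Ro.from_euler("ZY",[-25,j23],degrees=True).as_matrix().T@R@C.T
    print(phi,j23,Ro.from_matrix(M).as_euler("ZYZ",degrees=True))
E
```

```text
[[-0. -0. -1.]
 [-1. -0.  0.]
 [-0.  1. -0.]]
[[ 0.  0. -1.]
 [-1.  0. -0.]
 [ 0.  1. -0.]]
(array([-0.0339, -0.0475,  0.5211,  0.4176]), array([0.]), np.int32(4), array([2.5095, 2.3862, 0.0845, 0.0375]))
132 95 [  27.2157   97.7601 -156.3278]
132 105 [  26.9521   88.852  -160.8837]
132 115 [  27.4009   79.9512 -165.4683]
132 125 [  28.6155   71.117  -170.3134]
-48 95 [27.2157 97.7601 23.6722]
-48 105 [26.9521 88.852  19.1163]
-48 115 [27.4009 79.9512 14.5317]
-48 125 [28.6155 71.117   9.6866]
```

```bash
python3 - <<'E'
from h import *
rel(G+.12*A,keyR(-48))
s=bot.read_state();R0=s["tcp_rot"];R=keyR(-48);p0=s["position"];p1=G+.12*A
rv=Ro.from_matrix(R0.T@R).as_rotvec(degrees=True);n=12
for k in range(1,n+1):
    f=k/n;print(np.round(np.r_[1000*R0.T@(p1-p0)*f,rv*f]).astype(int).tolist())
E
```

```text
shift mm [-142.0022   42.6049  225.2798] rot deg [-3.7261 80.8933 32.5248]
[-12, 4, 19, 0, 7, 3]
[-24, 7, 38, -1, 13, 5]
[-36, 11, 56, -1, 20, 8]
[-47, 14, 75, -1, 27, 11]
[-59, 18, 94, -2, 34, 14]
[-71, 21, 113, -2, 40, 16]
[-83, 25, 131, -2, 47, 19]
[-95, 28, 150, -2, 54, 22]
[-107, 32, 169, -3, 61, 24]
[-118, 36, 188, -3, 67, 27]
[-130, 39, 207, -3, 74, 30]
[-142, 43, 225, -4, 81, 33]
```

Call:
{"method": "jog_arm", "body": {
  "motion": [-12,0,19,0,7,3,-24,0,38,-1,13,5,-36,5,56,-1,20,8,-47,10,75,-1,27,11,-59,15,94,-2,34,14,-71,20,113,-2,40,16,-83,25,131,-2,47,19,-95,28,150,-2,54,22,-107,32,169,-3,61,24,-118,36,188,-3,67,27,-130,39,207,-3,74,30,-142,43,225,-4,81,33,-142,43,225,-4,81,33,-142,43,225,-4,81,33]
}}

```text
time_s: 7.98
position: [0.5596, -0.0717, 0.2628]
tcp_rot: [[-0.745, -0.004, 0.667], [-0.577, 0.507, -0.641], [-0.335, -0.862, -0.38]]
force: [0.3, 0.4, -0.7]
opening: 1.001
```

```bash
python3 - <<'E'
from h import *
s=bot.read_state();print(s["time_s"],s["joint_positions"],s["position"],s["force"])
K,P=cal("wrist");p,d=bot.capture("wrist");cv2.imwrite("pics/w4.png",p[:,:,::-1])
W=cloud(K,P,d);e2=np.cross(A,[1,0,0]);Q=W-G;h=Q@A;a=Q[...,0];b=Q@e2
for lo,hi in((0,.022),(.010,.022)):
    m=(h>lo)&(h<hi)&(np.hypot(a,b)<.06)
    pts=np.stack([a[m],b[m]],1)
    if len(pts)<20: print(len(pts));continue
    w,V=np.linalg.eigh(np.cov(pts.T));print(len(pts),pts.mean(0),np.sqrt(w),np.degrees(np.arctan2(V[1,1],V[0,1])),np.percentile(h[m],[50,95]),cv2.minAreaRect((pts*1000).astype(np.float32)))
rel(G+.003*A,keyR(-48))
E
```

```text
7.975 [-31.6541  29.7168  86.9409  25.7105  81.6021   8.4766] [ 0.5596 -0.0717  0.2628] [ 0.344   0.3959 -0.6533]
1958 [0.0039 0.0056] [0.0029 0.0242] -138.35286341351934 [0.0124 0.0138] ((0.5475120544433594, 2.421375274658203), (87.6714859008789, 10.21526050567627), 41.685508728027344)
1662 [0.0019 0.0038] [0.0029 0.0208] -138.47937535792352 [0.0126 0.0138] ((0.43685340881347656, 2.3790931701660156), (75.79669189453125, 9.870368957519531), 41.56135559082031)
shift mm [ -0.5868 116.7694   0.1272] rot deg [ 0.4407 -0.1688 -0.1508]
```

View pics/w4.png

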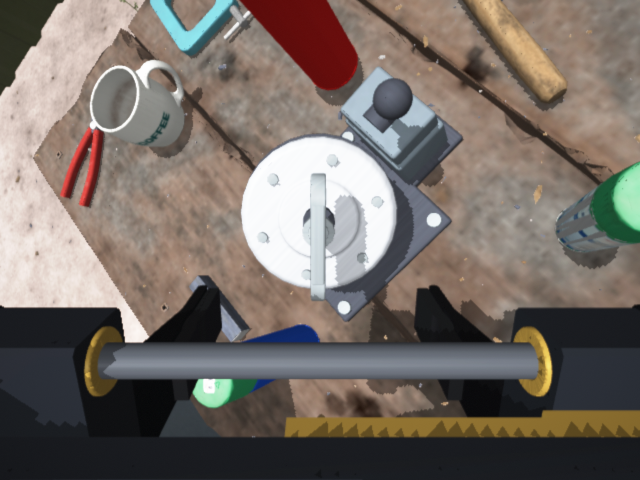

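The wing lies exactly along the tool's x (vertical in the image, 318,238) and midway between the jaws. It matches the nominal size and sits within 2.5 mm of the expected position. Going in and gripping.

```bash
sed -i 's/G=np.array(\[.560,-.011,.160\])/G=np.array([.5604,-.0091,.161])/' h.py; python3 - <<'E'
from h import *
rel(G+.003*A,keyR(-48.3))
E
```

```text
shift mm [ -2.3155 116.8682  -1.204 ] rot deg [ 0.4411  0.1312 -0.1496]
```

Call:
{"method": "jog_arm", "body": {
  "motion": [-1,35,-1,0,0,0,-2,75,-1,0,0,0,-2,105,-1,0,0,0,-2,116,-1,0,0,0,-2,117,-1,0,0,0,-2,117,-1,0,0,0]
}}

```text
time_s: 8.78
position: [0.5614, -0.0112, 0.1646]
tcp_rot: [[-0.745, -0.0, 0.667], [-0.575, 0.506, -0.643], [-0.337, -0.863, -0.377]]
force: [0.9, 0.2, 0.7]
opening: 0.998
```

Call:
{"method": "jog_arm", "body": {
  "motion": [0,0,0,0,0,0,0,0,0,0,0,0,0,0,0,0,0,0,0,0,0,0,0,0,0,0,0,0,0,0,0,0,0,0,0,0,0,0,0,0,0,0],
  "gripper": 0
}}

```text
time_s: 9.65
position: [0.5607, -0.0104, 0.1637]
tcp_rot: [[-0.746, -0.002, 0.666], [-0.575, 0.507, -0.642], [-0.336, -0.862, -0.379]]
force: [2.0, -2.3, -1.4]
opening: 0.289
```

```bash
python3 - <<'E'
from h import *
s=bot.read_state();print(s["time_s"],s["joint_positions"],s["position"],s["force"],s["moment"],s["opening"]*87)
rel(G+.003*A,keyR(-48.3))
E
```

```text
9.65 [-26.3312  36.1727  94.2324  29.4129  67.2771   6.0133] [ 0.5607 -0.0104  0.1637] [ 1.9993 -2.2538 -1.4343] [-0.9642 -0.438  -0.2111] 25.14734779147511
shift mm [ 0.3696 -0.053  -0.0142] rot deg [ 0.4079  0.09   -0.1928]
```

Call:
{"method": "jog_arm", "body": {
  "motion": [0,0,0,0,0,0,0,0,0,0,0,0,0,0,0,0,0,0]
}}

```text
time_s: 10.02
position: [0.5616, -0.0114, 0.1646]
tcp_rot: [[-0.745, -0.0, 0.667], [-0.575, 0.506, -0.643], [-0.337, -0.863, -0.377]]
force: [0.8, -5.3, 6.2]
opening: 0.111
```

```bash
python3 - <<'E'
from h import *
s=bot.read_state();print(s["time_s"],s["position"],s["force"],s["moment"],s["opening"]*87)
K,P=cal("wrist");p,d=bot.capture("wrist");cv2.imwrite("pics/w5.png",p[:,:,::-1])
E
```

```text
10.025 [ 0.5616 -0.0114  0.1646] [ 0.7916 -5.2814  6.1895] [-0.552   0.0366 -0.037 ] 9.638838160431717
```

View pics/w5.png

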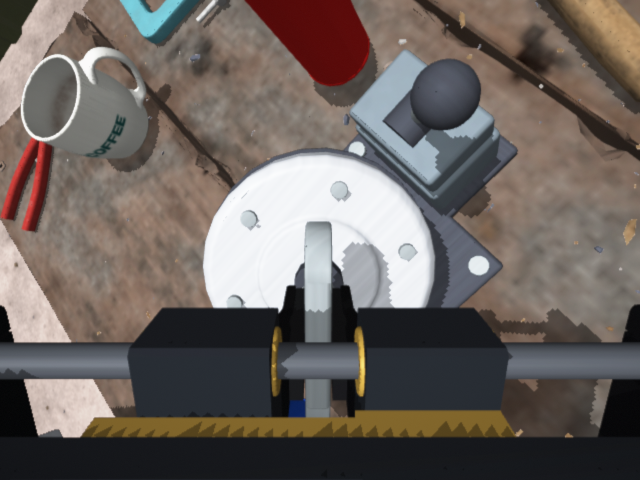

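The key is gripped at 9.6 mm opening (wing at 318,300 between the pads). Winding a first stretch with force checks.

Call:
{"method": "jog_arm", "body": {
  "motion": [0,0,0,0,6,0,0,0,0,0,14,0,0,0,0,0,22,0,0,0,0,0,30,0,0,0,0,0,38,0,0,0,0,0,46,0,0,0,0,0,50,0,0,0,0,0,50,0]
}}

```text
time_s: 11.08
position: [0.562, -0.0124, 0.1641]
tcp_rot: [[-0.99, 0.001, -0.143], [0.124, 0.504, -0.855], [0.071, -0.864, -0.499]]
force: [0.5, -8.0, 3.4]
opening: 0.111
```

```bash
python3 - <<'E'
from h import *
s=bot.read_state();R=s["tcp_rot"];print(s["time_s"],s["position"],s["force"],R.T@s["moment"],s["tau"],s["joint_positions"],s["opening"]*87)
K,P=cal("wrist");p,d=bot.capture("wrist");cv2.imwrite("pics/w6.png",p[:,:,::-1])
E
```

```text
11.075 [ 0.562  -0.0124  0.1641] [ 0.5266 -8.0008  3.4113] [ 0.7735 -0.0131  0.3795] [  4.3425 -40.7554  -8.9581   1.8404   2.2382   0.0611] [-26.4296  36.1357  94.1092  29.3363  67.1846  56.0226] 9.62145374658979
```

View pics/w6.png

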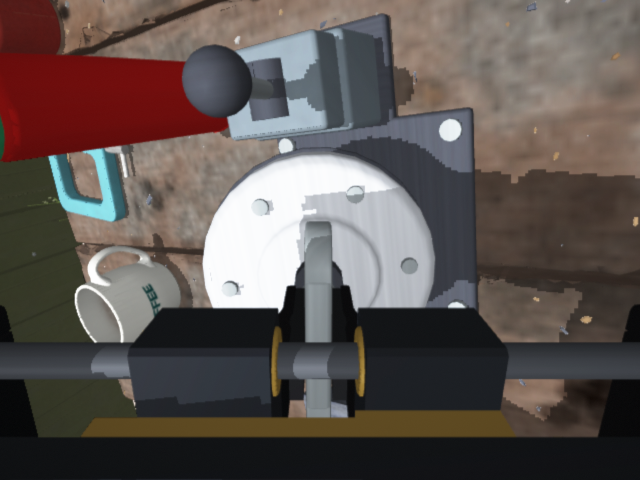

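The wing followed the jaws through 50° (still centred at 318,300, lever untouched). Winding on.

Call:
{"method": "jog_arm", "body": {
  "motion": [0,0,0,0,6,0,0,0,0,0,14,0,0,0,0,0,22,0,0,0,0,0,30,0,0,0,0,0,38,0,0,0,0,0,46,0,0,0,0,0,50,0]
}}

```text
time_s: 12.0
position: [0.5613, -0.0136, 0.1641]
tcp_rot: [[-0.526, -0.0, -0.85], [0.736, 0.501, -0.455], [0.427, -0.865, -0.264]]
force: [-1.7, -10.9, 5.0]
opening: 0.117
```

```bash
python3 - <<'E'
from h import *
s=bot.read_state();R=s["tcp_rot"];print(s["time_s"],s["position"],s["force"],R.T@s["moment"],s["tau"],s["joint_positions"],s["opening"]*87)
E
```

```text
12.0 [ 0.5613 -0.0136  0.1641] [ -1.7471 -10.9018   5.0486] [ 0.934  -0.1605  0.9928] [  6.0591 -39.477   -8.9562   2.9711   2.0977  -0.0987] [-26.4831  36.0979  94.1059  29.1197  67.2057 106.127 ] 10.142280802289092
```

Call:
{"method": "jog_arm", "body": {
  "motion": [0,0,0,0,6,0,0,0,0,0,14,0,0,0,0,0,22,0,0,0,0,0,30,0,0,0,0,0,38,0,0,0,0,0,46,0,0,0,0,0,49,0,0,0,0,0,49,0]
}}

```text
time_s: 13.0
position: [0.5602, -0.0136, 0.164]
tcp_rot: [[0.294, -0.003, -0.956], [0.827, 0.501, 0.253], [0.479, -0.865, 0.15]]
force: [-4.1, -12.4, 6.2]
opening: 0.119
```

```bash
python3 - <<'E'
from h import *
s=bot.read_state();R=s["tcp_rot"];print(s["time_s"],s["position"],s["force"],R.T@s["moment"],s["tau"],s["joint_positions"],s["opening"]*87)
K,P=cal("wrist");p,d=bot.capture("wrist");cv2.imwrite("pics/w7.png",p[:,:,::-1])
E
```

```text
13.0 [ 0.5602 -0.0136  0.164 ] [ -4.0876 -12.4484   6.2152] [ 0.1063 -0.1823  1.5359] [  6.9473 -38.6479  -9.627    3.4011   1.7273   0.2088] [-26.5078  36.0769  94.1664  29.0228  67.2787 154.9978] 10.346872675130312
```

View pics/w7.png

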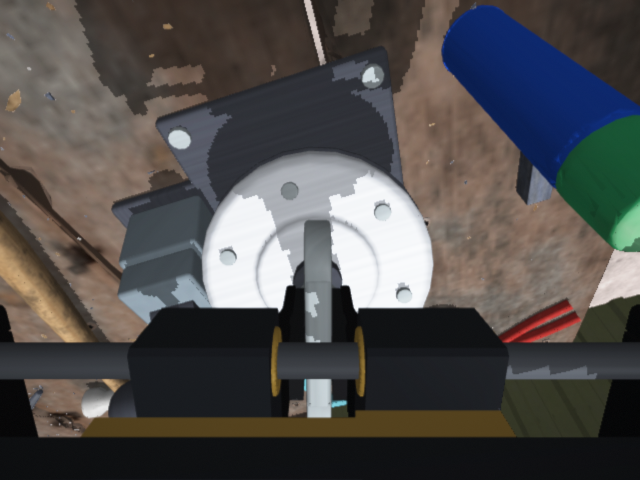

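149° wound so far with the wing still aligned in the jaws (318,300). j6 is at 155°, so I release, back out and regrip half a turn back.

Call:
{"method": "jog_arm", "body": {
  "motion": [0,0,0,0,0,0,0,0,0,0,0,0,0,0,0,0,0,0,0,0,0,0,0,0],
  "gripper": 0.4
}}

```text
time_s: 13.55
position: [0.5555, -0.0091, 0.1645]
tcp_rot: [[0.296, -0.014, -0.955], [0.824, 0.51, 0.248], [0.484, -0.86, 0.163]]
force: [-10.5, -6.1, 12.4]
opening: 0.382
```

Call:
{"method": "jog_arm", "body": {
  "motion": [0,-25,0,0,0,0,0,-55,0,0,0,0,0,-70,0,0,0,0,0,-70,0,0,0,0]
}}

```text
time_s: 14.05
position: [0.5608, -0.0457, 0.2244]
tcp_rot: [[0.296, -0.002, -0.955], [0.824, 0.507, 0.254], [0.484, -0.862, 0.152]]
force: [0.6, 0.0, -0.2]
opening: 0.399
```

```bash
cat >> h.py <<'E'
def keylook(fn):
    s=bot.read_state();print(s["time_s"],s["joint_positions"],s["position"],s["force"],s["opening"])
    K,P=cal("wrist");p,d=bot.capture("wrist");cv2.imwrite(fn,p[:,:,::-1])
    W=cloud(K,P,d);e2=np.cross(A,[1,0,0]);Q=W-G;h=Q@A;a=Q[...,0];b=Q@e2
    m=(h>.007)&(h<.022)&(np.hypot(a,b)<.06)
    pts=np.stack([a[m],b[m]],1)
    w,V=np.linalg.eigh(np.cov(pts.T));print(len(pts),pts.mean(0),np.sqrt(w),"ang",np.degrees(np.arctan2(V[1,1],V[0,1])),np.percentile(h[m],[50,95]),cv2.minAreaRect((pts*1000).astype(np.float32)))
    z=s["tcp_rot"][:,2];print("jaw phi",np.degrees(np.arctan2(z@e2,z[0])))
E
python3 - <<'E'
from h import *
keylook("pics/w8.png")
E
```

```text
14.05 [-29.4446  31.8888  90.1918  27.0297  75.8078 156.8086] [ 0.5608 -0.0457  0.2244] [ 0.5546  0.0098 -0.1608] 0.3990517806821784
2571 [-0.0018 -0.0043] [0.0029 0.0225] ang 73.45286697606323 [0.0127 0.014 ] ((-0.6884493827819824, -0.9772834777832031), (81.4336929321289, 10.003293991088867), 73.25556945800781)
jaw phi 162.79599927676486
```

View pics/w8.png

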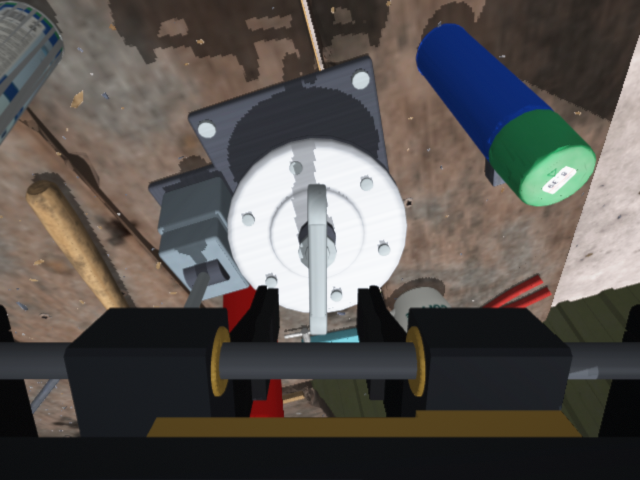

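The key stayed where it was let go, at 73.4° (148° of winding), with its centre within 1.2 mm. Turning the hand back half a turn.

Call:
{"method": "jog_arm", "body": {
  "motion": [0,0,0,0,-10,0,0,0,0,0,-20,0,0,0,0,0,-30,0,0,0,0,0,-40,0,0,0,0,0,-50,0,0,0,0,0,-60,0,0,0,0,0,-70,0,0,0,0,0,-80,0,0,0,0,0,-90,0,0,0,0,0,-100,0,0,0,0,0,-110,0,0,0,0,0,-120,0,0,0,0,0,-130,0,0,0,0,0,-140,0,0,0,0,0,-150,0,0,0,0,0,-160,0,0,0,0,0,-170,0,0,0,0,0,-180,0,0,0,0,0,-180,0,0,0,0,0,-180,0]
}}

```text
time_s: 16.6
position: [0.5603, -0.0451, 0.2234]
tcp_rot: [[-0.299, -0.004, 0.954], [-0.823, 0.508, -0.255], [-0.483, -0.862, -0.155]]
force: [0.6, -0.1, 0.8]
opening: 0.4
```

```bash
sed -i 's/^A=np.array.*/A=np.array([0,-.5,.75**.5]);G=np.array([.5597,-.0100,.1605])/' h.py; python3 - <<'E'
from h import *
keylook("pics/w9.png")
rel(G+.003*A,keyR(-16.7))
E
```

```text
16.6 [-29.4093  31.9742  90.2436  27.0106  75.7966 -23.0446] [ 0.5603 -0.0451  0.2234] [ 0.5584 -0.1436  0.7994] 0.39982003832756474
2526 [0.0015 0.0052] [0.0029 0.0225] ang 73.27438753845732 [0.0126 0.0137] ((0.38835620880126953, 2.168689727783203), (82.0754623413086, 9.962047576904297), 73.0849838256836)
jaw phi -17.3751386643466
shift mm [ 1.6566 69.2774  0.0461] rot deg [ 0.3479 -0.6409 -0.4146]
```

Call:
{"method": "jog_arm", "body": {
  "motion": [0,30,0,0,0,0,1,60,0,0,0,0,1,69,0,0,0,0,1,69,0,0,0,0]
}}

```text
time_s: 17.15
position: [0.5602, -0.0114, 0.164]
tcp_rot: [[-0.296, -0.003, 0.955], [-0.824, 0.507, -0.254], [-0.484, -0.862, -0.153]]
force: [0.1, 0.2, 0.4]
opening: 0.397
```

Call:
{"method": "jog_arm", "body": {
  "motion": [0,0,0,0,0,0,0,0,0,0,0,0,0,0,0,0,0,0,0,0,0,0,0,0,0,0,0,0,0,0,0,0,0,0,0,0],
  "gripper": 0
}}

```text
time_s: 17.9
position: [0.5608, -0.0122, 0.1649]
tcp_rot: [[-0.295, -0.001, 0.955], [-0.824, 0.506, -0.254], [-0.483, -0.862, -0.15]]
force: [-1.5, -2.9, 6.4]
opening: 0.112
```

```bash
cat >> h.py <<'E'
def st():
    s=bot.read_state();R=s["tcp_rot"];e2=np.cross(A,[1,0,0]);z=R[:,2]
    print(s["time_s"],s["position"],"F",s["force"],"Mtool",R.T@s["moment"],"tau6",s["tau"][5],"j6",s["joint_positions"][5],"open",s["opening"]*87,"phi",np.degrees(np.arctan2(z@e2,z[0])))
E
python3 - <<'E'
from h import *
st()
E
```

```text
17.9 [ 0.5608 -0.0122  0.1649] F [-1.5225 -2.9489  6.4048] Mtool [ 0.2865 -0.2531 -0.3132] tau6 0.18534208182245493 j6 -25.07142972880752 open 9.70858624984441 phi -17.16585368778322
```

Call:
{"method": "jog_arm", "body": {
  "motion": [0,0,0,0,6,0,0,0,0,0,14,0,0,0,0,0,22,0,0,0,0,0,30,0,0,0,0,0,30,0]
}}

```text
time_s: 18.52
position: [0.561, -0.0124, 0.1649]
tcp_rot: [[-0.734, -0.0, 0.679], [-0.586, 0.506, -0.633], [-0.343, -0.863, -0.372]]
force: [-0.6, -1.7, 5.4]
opening: 0.112
```

```bash
python3 -c "
from h import *
st()"
```

```text
18.525 [ 0.561  -0.0124  0.1649] F [-0.5956 -1.699   5.3913] Mtool [ 0.5035  0.1151 -0.1305] tau6 0.028528738184832036 j6 5.013316035582553 open 9.759160466823204 phi -47.253980642221435
```

Call:
{"method": "jog_arm", "body": {
  "motion": [0,0,0,0,6,0,0,0,0,0,14,0,0,0,0,0,22,0,0,0,0,0,30,0,0,0,0,0,30,0]
}}

```text
time_s: 19.15
position: [0.5612, -0.0126, 0.1647]
tcp_rot: [[-0.975, 0.0, 0.223], [-0.192, 0.505, -0.841], [-0.113, -0.863, -0.493]]
force: [-0.9, -3.5, 5.7]
opening: 0.111
```

```bash
python3 -c "
from h import *
st()"
```

```text
19.15 [ 0.5612 -0.0126  0.1647] F [-0.8686 -3.4905  5.7479] Mtool [0.6401 0.0652 0.1107] tau6 0.07319501833990216 j6 34.882677593118785 open 9.683747527813484 phi -77.11998902001406
```

Call:
{"method": "jog_arm", "body": {
  "motion": [0,0,0,0,6,0,0,0,0,0,14,0,0,0,0,0,22,0,0,0,0,0,30,0,0,0,0,0,30,0]
}}

```text
time_s: 19.77
position: [0.5611, -0.0129, 0.1646]
tcp_rot: [[-0.956, -0.0, -0.293], [0.253, 0.505, -0.825], [0.148, -0.863, -0.482]]
force: [-0.4, -4.9, 5.3]
opening: 0.108
```

```bash
python3 -c "
from h import *
st()"
```

```text
19.775 [ 0.5611 -0.0129  0.1646] F [-0.44   -4.8673  5.2628] Mtool [ 0.6033 -0.0013  0.3782] tau6 0.18872789572924376 j6 64.81544877384643 open 9.395819073899117 phi -107.04033273194332
```

Call:
{"method": "jog_arm", "body": {
  "motion": [0,0,0,0,6,0,0,0,0,0,13,0,0,0,0,0,20,0,0,0,0,0,25,0,0,0,0,0,25,0]
}}

```text
time_s: 20.4
position: [0.5619, -0.0131, 0.1646]
tcp_rot: [[-0.746, 0.001, -0.666], [0.575, 0.503, -0.644], [0.335, -0.864, -0.376]]
force: [2.0, -6.2, 3.9]
opening: 0.195
```

```bash
python3 -c "
from h import *
st()"
```

```text
20.4 [ 0.5619 -0.0131  0.1646] F [ 1.9841 -6.1941  3.8851] Mtool [ 0.2576 -1.4575  0.7592] tau6 1.5148920938372612 j6 89.5786964307711 open 16.971012212088045 phi -131.73664509588338
```

Call:
{"method": "jog_arm", "body": {
  "motion": [0,0,0,0,6,0,0,0,0,0,13,0,0,0,0,0,20,0,0,0,0,0,25,0,0,0,0,0,25,0]
}}

```text
time_s: 21.02
position: [0.563, -0.0136, 0.1647]
tcp_rot: [[-0.416, 0.0, -0.909], [0.788, 0.498, -0.361], [0.453, -0.867, -0.207]]
force: [4.9, -4.1, 1.6]
opening: 0.292
```

```bash
python3 -c "
from h import *
st();bot_=bot.capture('wrist');cv2.imwrite('pics/w10.png',bot_[0][:,:,::-1])"
```

```text
21.025 [ 0.563  -0.0136  0.1647] F [ 4.8885 -4.0944  1.5903] Mtool [-0.607  -7.9318  1.0323] tau6 7.959434688091278 j6 113.57992994781561 open 25.425686019119475 phi -155.3941531325326
```

View pics/w10.png

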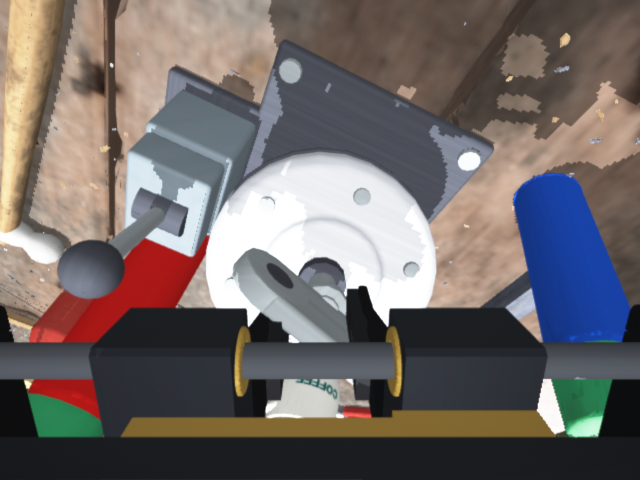

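The jaws hit the hard stop: moment about the tool axis rose to 7.9 N m and the wing slid in the pads (now diagonal at 290,290). The lever is still forward at (90,268). Opening and backing out to check the key's angle.

Call:
{"method": "jog_arm", "body": {
  "motion": [0,0,0,0,0,0,0,0,0,0,0,0,0,0,0,0,0,0,0,0,0,0,0,0],
  "gripper": 0.6
}}

```text
time_s: 21.58
position: [0.5584, -0.0103, 0.1635]
tcp_rot: [[-0.384, -0.006, -0.923], [0.793, 0.51, -0.334], [0.473, -0.86, -0.191]]
force: [0.2, -0.0, 0.0]
opening: 0.588
```

Call:
{"method": "jog_arm", "body": {
  "motion": [0,-25,0,0,0,0,0,-55,0,0,0,0,0,-70,0,0,0,0,0,-70,0,0,0,0]
}}

```text
time_s: 22.08
position: [0.5604, -0.0473, 0.2249]
tcp_rot: [[-0.387, -0.002, -0.922], [0.795, 0.507, -0.334], [0.468, -0.862, -0.195]]
force: [0.8, -0.3, 0.3]
opening: 0.601
```

```bash
python3 -c "
from h import *
st();keylook('pics/w11.png')"
```

```text
22.075 [ 0.5604 -0.0473  0.2249] F [ 0.8453 -0.3144  0.2639] Mtool [ 0.0573 -0.0242  0.216 ] tau6 -0.020375626045279205 j6 116.7553503268671 open 52.28074633674836 phi -157.24817589151615
22.075 [-29.6033  31.8551  90.1623  26.977   75.9055 116.7554] [ 0.5604 -0.0473  0.2249] [ 0.8453 -0.3144  0.2639] 0.6009281188131995
2758 [ 0.0025 -0.001 ] [0.003  0.0226] ang 163.30777020400578 [0.0126 0.0139] ((0.7559700012207031, 0.4527435302734375), (10.835712432861328, 81.64916229248047), 73.23914337158203)
jaw phi -157.24817589151615
```

View pics/w11.png

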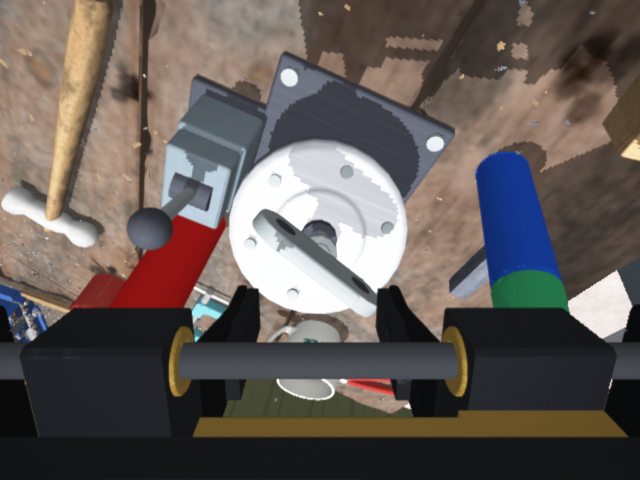

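The key is at 163.3°, i.e. 238° wound in all. The stop moment arose with almost no net force, so it was the key's own stop. I'll regrip aligned and press gently once more to be certain of it.

Call:
{"method": "jog_arm", "body": {
  "motion": [0,0,0,0,-10,0,0,0,0,0,-20,0,0,0,0,0,-30,0,0,0,0,0,-40,0,0,0,0,0,-50,0,0,0,0,0,-50,0],
  "gripper": 0.4
}}

```text
time_s: 22.88
position: [0.5595, -0.0461, 0.2234]
tcp_rot: [[-0.954, -0.005, -0.299], [0.255, 0.508, -0.823], [0.156, -0.861, -0.484]]
force: [-1.0, 0.1, -0.9]
opening: 0.4
```

```bash
python3 -c "
from h import *
st();rel(G+.003*A+.001*np.cross(A,[1,0,0])+[.0005,0,0],keyR(-106.7))"
```

```text
22.875 [ 0.5595 -0.0461  0.2234] F [-0.9786  0.1197 -0.8889] Mtool [ 0.2392 -0.0204  0.065 ] tau6 -0.33990045078098774 j6 66.8621501319807 open 34.839543224631925 phi -107.38304893457753
shift mm [-0.9277 69.4849 -0.4314] rot deg [ 0.4409 -0.6813  0.4452]
```

Call:
{"method": "jog_arm", "body": {
  "motion": [0,30,0,0,0,0,-1,60,0,0,0,0,-1,69,0,0,0,0,-1,69,0,0,0,0]
}}

```text
time_s: 23.38
position: [0.5609, -0.0119, 0.1644]
tcp_rot: [[-0.955, -0.004, -0.297], [0.254, 0.508, -0.823], [0.154, -0.862, -0.484]]
force: [-0.3, 0.1, 0.1]
opening: 0.398
```

Call:
{"method": "jog_arm", "body": {
  "motion": [0,0,0,0,0,0,0,0,0,0,0,0,0,0,0,0,0,0,0,0,0,0,0,0,0,0,0,0,0,0,0,0,0,0,0,0],
  "gripper": 0
}}

```text
time_s: 24.12
position: [0.5615, -0.0133, 0.1652]
tcp_rot: [[-0.955, -0.002, -0.295], [0.254, 0.505, -0.825], [0.151, -0.863, -0.482]]
force: [-1.5, -4.9, 4.6]
opening: 0.114
```

Call:
{"method": "jog_arm", "body": {
  "motion": [0,0,0,0,2,0,0,0,0,0,4,0,0,0,0,0,4,0]
}}

```text
time_s: 24.5
position: [0.5615, -0.0133, 0.1652]
tcp_rot: [[-0.933, -0.002, -0.359], [0.309, 0.505, -0.806], [0.183, -0.863, -0.471]]
force: [-1.2, -4.1, 4.4]
opening: 0.121
```

```bash
python3 -c "
from h import *
st()"
```

```text
24.5 [ 0.5615 -0.0133  0.1652] F [-1.1945 -4.0527  4.3675] Mtool [ 0.7621 -0.7558  0.0335] tau6 0.7610747963190079 j6 68.91115979691976 open 10.532815149427618 phi -111.03688784408033
```

With 4° of turn the moment is already 0.76 N m, three times the winding drag, and the wing doesn't follow. The key is at its stop. Releasing and setting up for the lever.

Call:
{"method": "jog_arm", "body": {
  "motion": [0,0,0,0,0,0,0,0,0,0,0,0,0,0,0,0,0,0,0,0,0,0,0,0],
  "gripper": 0.4
}}

```text
time_s: 25.0
position: [0.5607, -0.0119, 0.1644]
tcp_rot: [[-0.932, -0.004, -0.362], [0.31, 0.508, -0.804], [0.187, -0.862, -0.472]]
force: [0.1, 0.6, -0.5]
opening: 0.386
```

Call:
{"method": "jog_arm", "body": {
  "motion": [0,-25,0,0,0,0,0,-55,0,0,0,0,0,-80,0,0,0,0,0,-80,0,0,0,0]
}}

```text
time_s: 25.5
position: [0.5623, -0.0539, 0.2348]
tcp_rot: [[-0.932, 0.001, -0.361], [0.312, 0.505, -0.804], [0.182, -0.863, -0.472]]
force: [-1.1, -0.4, -1.1]
opening: 0.402
```

```bash
cat >> h.py <<'E'
def tiltR(t,sgn):
    t=np.radians(t);y=np.array([0,np.sin(t),-np.cos(t)]);z=np.array([sgn*1.,0,0]);return np.stack([np.cross(y,z),y,z],1)
E
python3 - <<'E'
from h import *
keylook('pics/w12.png')
C=np.array([[0,0,-1],[-1,0,0],[0,1,0.]])
for t in(15,20,30):
  for sg in(-1,1):
    for j1 in(-22,-28):
      M=Ro.from_euler("ZY",[j1,116],degrees=True).as_matrix().T@tiltR(t,sg)@C.T
      print(t,sg,j1,Ro.from_matrix(M).as_euler("ZYZ",degrees=True))
K,P=cal("side");p,d=bot.capture("side");W=cloud(K,P,d)
m=(np.hypot(W[...,0]-.66,W[...,1]-.02)<.035)&(W[...,2]>.135)&(W[...,2]<.175);q=W[m]
r=least_squares(lambda c:np.linalg.norm(q-c,axis=1)-.013,(.66,.02,.155),loss="soft_l1",f_scale=.002);print("ball",len(q),r.x)
cv2.imwrite("pics/s12.png",p[:,:,::-1])
t=20;y=np.array([0,np.sin(np.radians(t)),-np.cos(np.radians(t))])
S=np.array([.664,-.018,.142])
rel(S-.022*y-.10*y,tiltR(t,-1))
rel(S-.022*y,tiltR(t,-1))
E
```

```text
25.5 [-30.0698  31.3189  89.1761  26.6683  77.2769  71.0288] [ 0.5623 -0.0539  0.2348] [-1.1306 -0.3774 -1.0729] 0.4023057443847888
2255 [ 0.0043 -0.0005] [0.0029 0.0226] ang 163.27337956939243 [0.0126 0.0139] ((1.12811279296875, 0.5615901947021484), (10.004695892333984, 81.85235595703125), 73.23568725585938)
jaw phi -111.18445562734321
15 -1 -22 [ 14.7625  70.3489 152.2373]
15 -1 -28 [ 13.9288  71.6861 146.7126]
15 1 -22 [ 14.7625  70.3489 -27.7627]
15 1 -28 [ 13.9288  71.6861 -33.2874]
20 -1 -22 [ 19.3949  72.7358 150.7697]
20 -1 -28 [ 18.2653  74.4776 145.4498]
20 1 -22 [ 19.3949  72.7358 -29.2303]
20 1 -28 [ 18.2653  74.4776 -34.5502]
30 -1 -22 [ 28.3138  77.8018 148.4952]
30 -1 -28 [ 26.6084  80.29   143.6221]
30 1 -22 [ 28.3138  77.8018 -31.5048]
30 1 -28 [ 26.6084  80.29   -36.3779]
ball 108 [0.6601 0.0225 0.153 ]
shift mm [-94.0485 -24.3654 -42.648 ] rot deg [ 6.1121 68.5623  9.3337]
shift mm [-100.9932   73.9599  -25.7983] rot deg [ 6.1121 68.5623  9.3337]
```

View pics/s12.png

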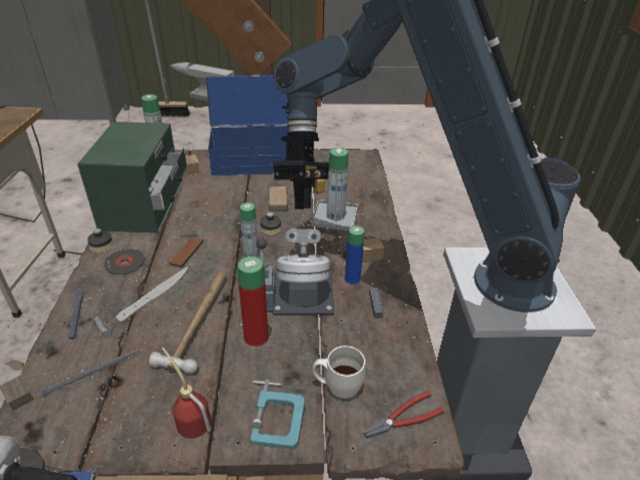

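Call:
{"method": "jog_arm", "body": {
  "motion": [0,-20,0,1,9,1,-15,-30,-7,2,18,2,-30,-30,-14,3,28,4,-50,-30,-22,4,37,5,-65,-30,-30,5,47,6,-80,-27,-37,5,56,7,-90,-25,-42,6,65,9,-94,-24,-43,6,69,9,-94,-24,-43,6,69,9,-94,-24,-43,6,69,9],
  "gripper": 0
}}

```text
time_s: 26.85
position: [0.6639, -0.0592, 0.2562]
tcp_rot: [[0.006, -0.003, -1.0], [0.938, 0.348, 0.005], [0.348, -0.938, 0.005]]
force: [-0.0, -0.6, 0.5]
opening: 0.004
```

```bash
python3 - <<'E'
from h import *
t=20;y=np.array([0,np.sin(np.radians(t)),-np.cos(np.radians(t))])
S=np.array([.664,-.018,.142])
s=bot.read_state();print(s["time_s"],s["joint_positions"],s["position"],s["opening"])
rel(S-.022*y,tiltR(t,-1))
p,d=bot.capture("wrist");cv2.imwrite("pics/w13.png",p[:,:,::-1])
E
```

```text
26.85 [-22.693   35.2093  73.3134  18.9083  80.3357 152.9689] [ 0.6639 -0.0592  0.2562] 0.004497564669048263
shift mm [-0.9845 99.3998 -0.4321] rot deg [-0.1865 -0.3524  0.341 ]
```

View pics/w13.png

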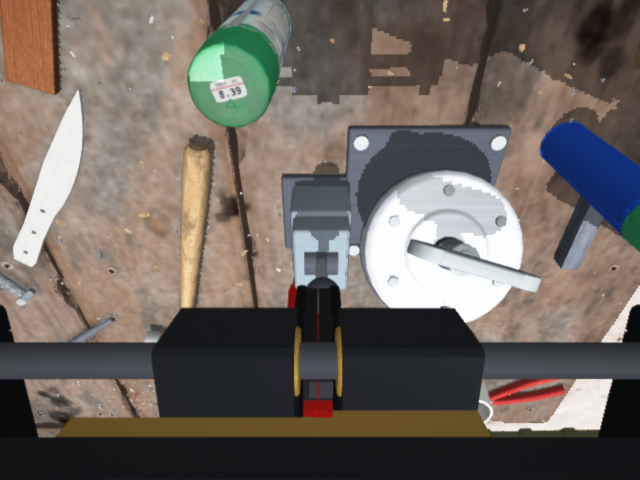

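The wrist view shows the closed fingers lined up on the lever block (320,265), with the ball hidden behind the tips and the key and drum clear to the right. Going down in front of the ball.

Call:
{"method": "jog_arm", "body": {
  "motion": [0,40,0,0,0,0,-1,75,0,0,0,0,-1,95,0,0,0,0,-1,99,0,0,0,0,-1,99,0,0,0,0]
}}

```text
time_s: 27.52
position: [0.6648, -0.0266, 0.1645]
tcp_rot: [[0.007, -0.0, -1.0], [0.938, 0.347, 0.006], [0.347, -0.938, 0.003]]
force: [0.0, -0.2, 0.3]
opening: 0.005
```

```bash
cat >> h.py <<'E'
def side(fn,y0=.02):
    K,P=cal("side");p,d=bot.capture("side");W=cloud(K,P,d)
    cv2.imwrite(fn,cv2.resize(p[170:320,190:390,::-1],None,fx=4,fy=4,interpolation=cv2.INTER_CUBIC))
E
python3 - <<'E'
from h import *
st();side("pics/s14.png")
y=np.array([0,np.sin(np.radians(20)),-np.cos(np.radians(20))])
for Y in (.02,.06,.072,.08):
    rel(np.array([.664,Y,.142])-.022*y,tiltR(20,-1))
E
```

```text
27.525 [ 0.6648 -0.0266  0.1645] F [ 0.0221 -0.2173  0.3378] Mtool [-0.0077 -0.0481  0.085 ] tau6 -0.015344444545917213 j6 151.57450739971475 open 0.42236286027645115 phi 179.62742287973416
shift mm [36.0631 15.8706  1.4111] rot deg [ 0.0467 -0.3601  0.248 ]
shift mm [73.5905 29.7139  1.6584] rot deg [ 0.0467 -0.3601  0.248 ]
shift mm [84.8487 33.8669  1.7325] rot deg [ 0.0467 -0.3601  0.248 ]
shift mm [92.3541 36.6356  1.782 ] rot deg [ 0.0467 -0.3601  0.248 ]
```

View pics/s14.png

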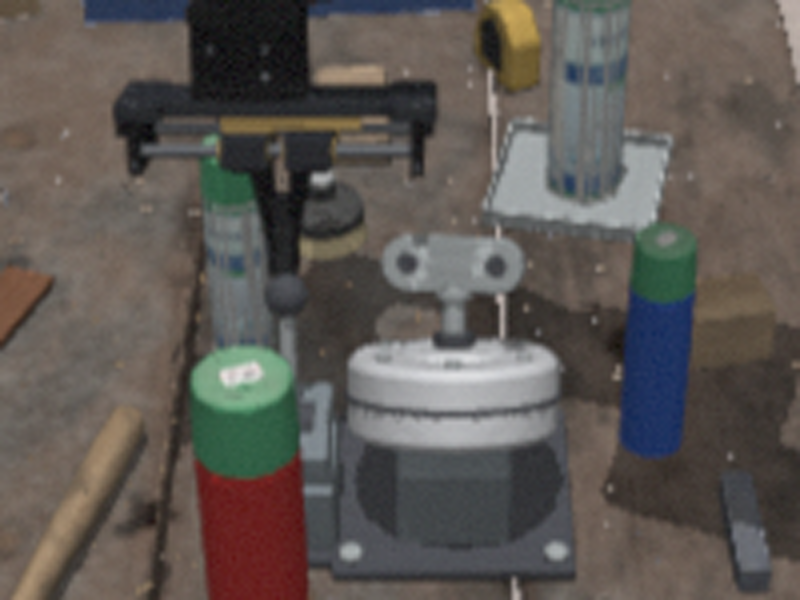

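The closed fingers stand right behind the ball (crop 286,290). Pushing it over.

Call:
{"method": "jog_arm", "body": {
  "motion": [10,4,0,0,0,0,19,8,0,0,0,0,28,12,0,0,0,0,37,15,0,0,0,0,46,19,0,0,0,0,55,22,0,0,0,0,64,26,0,0,0,0,74,29,0,0,0,0,74,29,0,0,0,0]
}}

```text
time_s: 28.7
position: [0.6647, 0.0544, 0.1624]
tcp_rot: [[0.006, -0.002, -1.0], [0.938, 0.347, 0.005], [0.347, -0.938, 0.004]]
force: [-0.5, -0.2, 0.5]
opening: 0.005
```

```bash
python3 - <<'E'
from h import *
st();side("pics/s15.png")
y=np.array([0,np.sin(np.radians(20)),-np.cos(np.radians(20))])
for Y in (.072,.08): rel(np.array([.664,Y,.142])-.022*y,tiltR(20,-1))
E
```

```text
28.7 [0.6647 0.0544 0.1624] F [-0.4716 -0.2243  0.5369] Mtool [ 0.0525 -0.0159  0.0895] tau6 0.009516964782960713 j6 156.9593397529039 open 0.4392089947407758 phi 179.64532784619524
shift mm [9.916  3.5908 0.9651] rot deg [-0.0825 -0.3599  0.3228]
shift mm [17.4179  6.3693  1.0083] rot deg [-0.0825 -0.3599  0.3228]
```

View pics/s15.png

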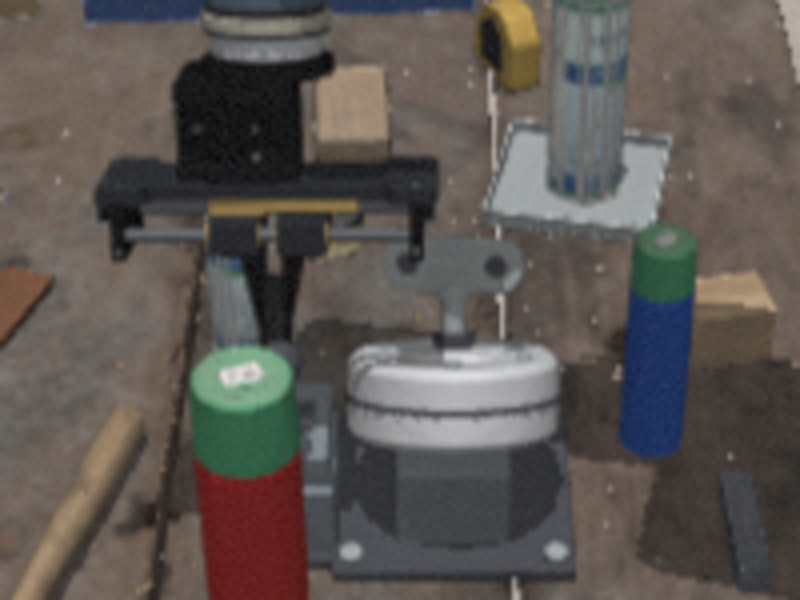

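Call:
{"method": "jog_arm", "body": {
  "motion": [4,1,0,0,0,0,8,3,0,0,0,0,10,4,0,0,0,0,10,4,0,0,0,0]
}}

```text
time_s: 29.25
position: [0.6651, 0.0611, 0.1621]
tcp_rot: [[0.006, -0.001, -1.0], [0.94, 0.342, 0.005], [0.342, -0.94, 0.003]]
force: [-1.2, -7.7, 0.2]
opening: 0.006
```

```bash
python3 - <<'E'
from h import *
st()
K,P=cal("side");p,d=bot.capture("side");W=cloud(K,P,d)
m=(np.abs(W[...,0]-.66)<.03)&(W[...,1]>.07)&(W[...,1]<.125)&(W[...,2]>.12)&(W[...,2]<.18);q=W[m]
r=least_squares(lambda c:np.linalg.norm(q-c,axis=1)-.013,(.66,.09,.15),loss="soft_l1",f_scale=.002);print("ball",len(q),r.x)
E
```

```text
29.25 [0.6651 0.0611 0.1621] F [-1.2019 -7.7304  0.2334] Mtool [ 0.2364 -0.1262  1.4011] tau6 0.05340385716408491 j6 157.71705907695545 open 0.535677445523214 phi 179.64980914980336
ball 71 [0.6635 0.0831 0.1654]
```

Call:
{"method": "jog_arm", "body": {
  "motion": [4,1,0,0,0,0,6,2,0,0,0,0,6,2,0,0,0,0]
}}

```text
time_s: 29.68
position: [0.6652, 0.062, 0.1622]
tcp_rot: [[0.005, -0.0, -1.0], [0.943, 0.333, 0.004], [0.333, -0.943, 0.002]]
force: [-4.2, -21.3, 2.3]
opening: 0.004
```

```bash
python3 - <<'E'
from h import *
st();side("pics/s16.png")
E
```

```text
29.675 [0.6652 0.062  0.1622] F [ -4.2339 -21.3287   2.2609] Mtool [ 0.8511 -0.1699  3.3093] tau6 0.16056658700108528 j6 158.17121639982366 open 0.3168038113403571 phi 179.72422321950657
```

View pics/s16.png

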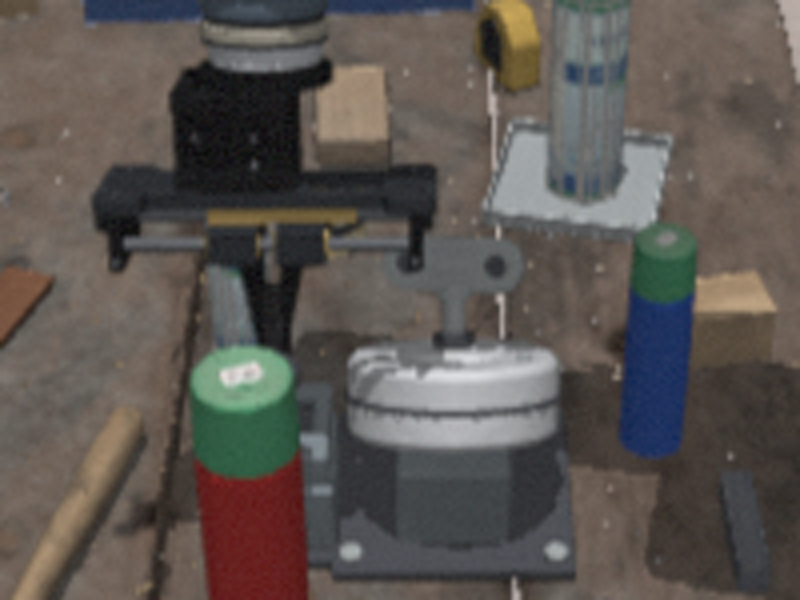

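Force rises to 21 N with no more travel, so the lever is at its end stop. Backing off and checking.

Call:
{"method": "jog_arm", "body": {
  "motion": [-15,-5,0,0,0,0,-35,-12,0,0,0,0,-45,-50,0,0,0,0,-45,-100,0,0,0,0,-60,-150,0,0,0,0,-110,-180,0,0,0,0,-160,-210,0,0,0,0,-200,-230,0,0,0,0,-200,-230,0,0,0,0,-200,-230,0,0,0,0]
}}

```text
time_s: 30.98
position: [0.6638, -0.1966, 0.3086]
tcp_rot: [[0.007, -0.002, -1.0], [0.937, 0.348, 0.006], [0.348, -0.937, 0.004]]
force: [0.3, 1.0, -0.6]
opening: 0.005
```

```bash
python3 - <<'E'
from h import *
st()
for n in("top","side"):
    K,P=cal(n);p,d=bot.capture(n);W=cloud(K,P,d)
    m=(np.abs(W[...,0]-.66)<.03)&(W[...,1]>.0)&(W[...,1]<.125)&(W[...,2]>.135)&(W[...,2]<.18);q=W[m]
    if len(q)>15:
        r=least_squares(lambda c:np.linalg.norm(q-c,axis=1)-.013,np.median(q,0),loss="soft_l1",f_scale=.002);print(n,"ball",len(q),r.x)
    k=W[(np.hypot(W[...,0]-.4575,W[...,1]+.3157)<.045)&(W[...,2]>.03)&(W[...,2]<.225)]
    r=least_squares(lambda c:np.hypot(k[:,0]-c[0],k[:,1]-c[1])-.0295,(.4575,-.3157),loss="soft_l1",f_scale=.002);print("can",len(k),r.x)
    e2=np.cross(A,[1,0,0]);Q=W-G;h=Q@A;a=Q[...,0];b=Q@e2
    mm=(h>0)&(h<.022)&(np.hypot(a,b)<.06);pts=np.stack([a[mm],b[mm]],1);w,V=np.linalg.eigh(np.cov(pts.T));print("key ang",np.degrees(np.arctan2(V[1,1],V[0,1])))
    if n=="top": cv2.imwrite("pics/t17.png",cv2.resize(p[130:330,130:390,::-1],None,fx=3,fy=3,interpolation=cv2.INTER_CUBIC))
    else: cv2.imwrite("pics/s17.png",p[:,:,::-1])
E
```

```text
30.975 [ 0.6638 -0.1966  0.3086] F [ 0.2797  0.9738 -0.5925] Mtool [-0.0129  0.0426  0.0952] tau6 -0.013985697878524661 j6 146.6647493891722 open 0.44887255749199956 phi 179.58891085481304
top ball 110 [0.6616 0.0885 0.1519]
can 554 [ 0.457  -0.3171]
key ang nan
side ball 18 [0.6429 0.0951 0.1651]
can 1159 [ 0.4556 -0.3162]
key ang 163.54649149302801
  avg = a.mean(axis, **keepdims_kw)
  ret = um.true_divide(
<stdin>:11: RuntimeWarning: Degrees of freedom <= 0 for slice
  c *= np.true_divide(1, fact)
  c *= np.true_divide(1, fact)
```

View pics/t17.png

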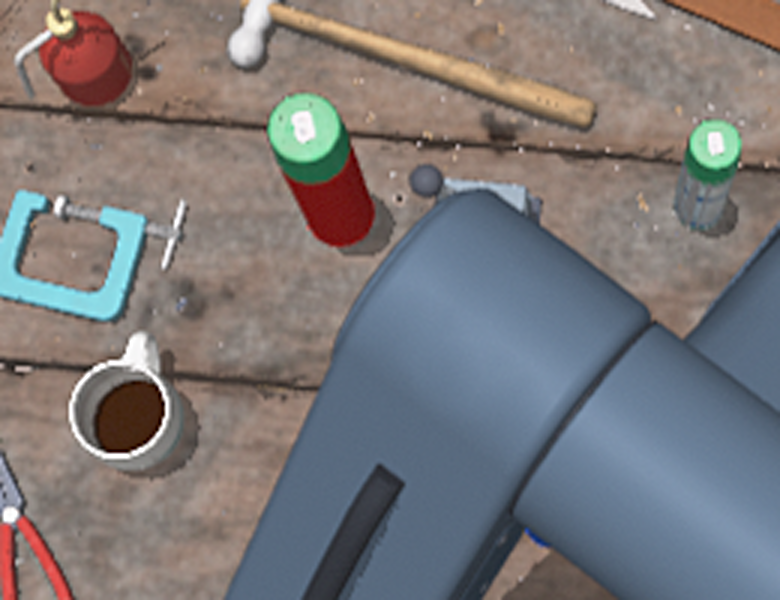

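View pics/s17.png

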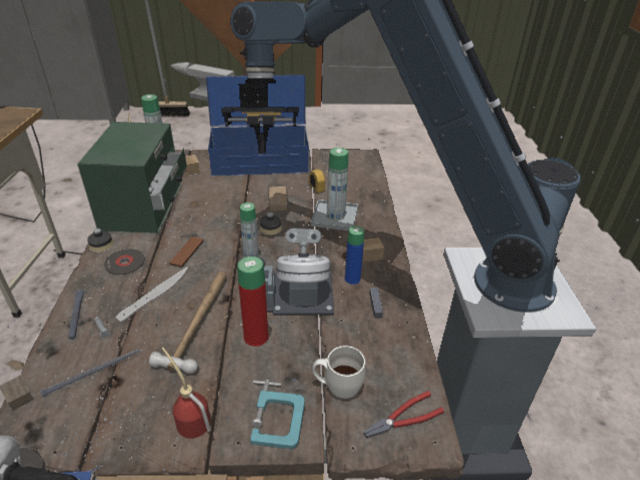

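The ball is now at y = 0.0885, z = 0.152, about 28° past vertical. It started at −22.5°, so it swung about 0.88 rad plus its small starting angle, and it stopped hard. The key still reads 163.5°, the can is in the tray, and the bystanders look unmoved. The arm is clear, so I'm handing in.

```bash
python3 -c "
from rig import bot
print(bot.hand_in(), bot.read_state()['time_s'])"
```

```text
the job is handed in; nothing more can be done
the job is handed in; nothing more can be done
```

I put the can in the tray, wound the key to its stop, then pushed the lock lever over and handed in. The last clock reading before that was about 31 s, and the hand-in gave no verdict.

- **Spray can:** it stands upright in the tray and let go. Its axis is within about 2 mm of the tray centre in both fixed cameras.
- **Key:** it was wound about 238° in two grips. I overran the stop by about 48° of hand turn: the moment reached about 7.9 N m and the wing slid in the jaws. I then gripped the wing again and turned 4° more. It did not follow, and the moment was 0.76 N m, against the 0.25 N m at most that winding takes. The wing stayed at about 163.4° in the wrist and side views afterwards.
- **Lever:** it was pushed until it stopped hard at 21 N. The top camera puts the ball about 28° past vertical, a swing of about 0.88 rad on top of its small starting angle. If the lever swings evenly either side of vertical, that is about 0.98 rad; I could not read the joint directly.
- **Checks that failed:** the side camera's last fit of the ball was unusable (18 points, red can in front), and the arm hid the key from the top camera in the last look.
- **Bystanders:** none looked moved in the last pictures, though I did not measure them.

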